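# Put the mixed-up stall pieces on their own display bases

### The job

The beaker, the bottle and the steel case on this lab-ware stall have been set on each other's display bases. Using the empty metal tray to park a piece on the way, put every piece on the wooden base of its own outline (round beaker on the round base, square bottle on the square one, long case lying lengthwise on the long one), centred, upright and let go. Do not tip any piece over, and leave the flask, the test-tube rack and the amber jar where they are.

Things in the scene. Friction and masses are not known exactly. Their poses are not given: they have to be found in the camera images.
- pot: round white porcelain beaker, open at the top, diameter 49 mm at the foot and 54 mm at the rim, 78 mm tall, wall 4 mm, with a tiny spout at the rim (its +x side, 7 mm out). Origin: centre of its underside; z up. Loose, about 0.2 kg. At the start it stands upright on one of the three dark wooden bases, not its own
- bottle: square white plastic bottle, body 48 x 48 mm and 68 mm tall, with a round grey screw cap (diameter 32 mm) on top, 94 mm tall in all. Origin: centre of its underside; z up, x and y square to its sides. Loose, about 0.25 kg. At the start it stands upright on one of the three dark wooden bases, not its own
- case: long flat closed steel instrument case with a lip, 102 mm long (along its x) x 46 mm wide (along its y) x 36 mm high, lid fast. Origin: centre of its underside; z up. Loose, about 0.3 kg. At the start it lies flat on one of the three dark wooden bases, not its own
- round_base: fixed dark wooden display base, a disc of diameter 110 mm, 12 mm thick, flat top. Origin: centre of its underside on the table, so its top is 12 mm above it; z up. The home of the round beaker
- square_base: fixed dark wooden display base, 100 x 100 mm, 12 mm thick, flat top. Origin: centre of its underside on the table, so its top is 12 mm above it; x and y square to its sides, z up. The home of the square bottle
- long_base: fixed dark wooden display base, oblong, 145 mm long (along its x) x 80 mm wide (along its y), 12 mm thick, flat top. Origin: centre of its underside on the table, so its top is 12 mm above it; z up. The home of the long steel case, which lies along it
- tray: fixed shallow bare-metal tray, empty at the start, 140 mm (along its x) x 116 mm (along its y) outside, walls 4 mm thick and 12 mm high, inner floor 4 mm above the table. Origin: centre of its underside on the table; z up. The parking place
- flask: green glass conical flask, foot diameter 72 mm, neck diameter 26 to 32 mm, 110 mm tall, loose, standing among the bases; to be left alone. Origin: centre of its underside
- rack: aluminium test-tube rack, 200 mm (along its x) x 60 mm, 70 mm tall, at the side; loose, to be left alone. Origin: centre of its underside
- jar: amber glass jar with a white cap, diameter 72 mm, 100 mm tall, at the side; loose, to be left alone. Origin: centre of its underside

How it is judged:
On the way:
1. one of the three pieces stands parked in the metal tray, upright and let go (((horizontal distance between pot and tray below 0.035 m and z of pot in the frame of tray below 0.009 m and angle between pot's own z axis and vertical below 0.1 rad and contact force between the fingers and pot below 0.05 N) or (horizontal distance between bottle and tray below 0.035 m and z of bottle in the frame of tray below 0.009 m and angle between bottle's own z axis and vertical below 0.1 rad and contact force between the fingers and bottle below 0.05 N) or (horizontal distance between case and tray below 0.035 m and z of case in the frame of tray below 0.009 m and angle between case's own z axis and vertical below 0.1 rad and contact force between the fingers and case below 0.05 N))), for 0.2 s.
At the end, for the whole second after the job is handed in: The beaker stands on the round base, the bottle on the square base and the case on the long base, each with its centre within 12 mm of the base's centre, resting on its top, upright within 0.08 rad and at rest; the case lies along the long base within 0.2 rad (either way round) (horizontal distance between pot and round_base below 0.012 m and z of pot in the frame of round_base between 0.009 and 0.016 m and angle between each of pot, bottle, case's own z axis and vertical below 0.08 rad and linear speed of each of pot, bottle, case below 0.02 m/s and horizontal distance between bottle and square_base below 0.012 m and z of bottle in the frame of square_base between 0.009 and 0.016 m and horizontal distance between case and long_base below 0.012 m and z of case in the frame of long_base between 0.009 and 0.016 m and angle between the x axis of case and the x axis of long_base, either way round below 0.2 rad); the robot touches nothing.
It fails at once if a piece is tipped over (angle between any of pot, bottle, case's own z axis and vertical above 0.6 rad).
It fails at once if the flask, the rack or the jar is moved more than 25 mm (distance of any of flask, rack, jar from where it was at the start of the episode above 0.025 m).
It also fails if it takes over 120 s, if anything falls off the work surface, if the arm or the gripper's body presses on something with over 40 N, if the wrist force passes 120 N, or if a joint passes its speed limit or range.

### The arm

A 6-joint arm with a two-finger parallel gripper is mounted at the origin on the work surface. World frame = base frame: x ahead of the robot, y to its left, z up, the work surface at z = 0. Lengths are in m, angles in rad, forces in N, time in s.
With the tool pointing down it reaches from about 0.35 to 0.975 m from the base axis. Payload 4.9 kg.
Tool frame: the origin (TCP) lies midway between the tips of the shut fingers; the grasp point (between the pads) lies manip.tcp_to_grasp behind it (manip.tcp_to_grasp is the distance from the TCP to the grasp point, in m); z points along the fingers, y is the line along which they close (so a half turn about z gives the same grasp; the last joint's range is limited). The gripper opens to 85 mm and grips with 20 to 120 N. Pads are 22 mm wide; open, the fingers measure 114 mm over their backs; the gripper's body (76 mm by 85 mm) begins 54 mm behind the grasp point. The pads swing forward as they close: fully open they stand 13 mm farther back than shut.
Start: joints at [1.17, 0.053, 1.613, -0, 1.476, -0.119], TCP at [0.174, 0.6, 0.231] pointing down, gripper open.
Joint ranges: [-3.01, 3.01], [-1.01, 2.22], [0.06, 2.58], [-1.02, 4.17], [0.09, 2.62], [-3.14, 3.14]. Speed limits (rad/s): [2.57, 2.57, 3.14, 3.14, 3.14, 3.14].

### API

Orientations are given as a unit quaternion [w, x, y, z].
In Python, from plant import manip, grab_frame, calibration, job_done gives the robot as it stands.
- The arm moves only by the tool send_rows, never from a script. Its argument "rows" is a list of rows, each an object of numbers: "x", "y", "z": the shift along the tool's x, y, z normalised to -1 to 1, where 1 is 15 cm; "wx", "wy", "wz": the turn, a rotation vector about the tool's x, y, z normalised to -1 to 1, where 1 is pi/4 rad; "hand": the opening, from -1 (shut) to 1 (fully open). In form: [{"x": .., "y": .., "z": .., "wx": .., "wy": .., "wz": .., "hand": ..}, ...]. A call has exactly 10 rows; each row shifts and turns the commanded pose from where the row before left it, along the tool's axes as they then stand; what a row does not reach is not made up. A row lasts 1/12 s, in which the tool goes at most 41.7 mm and 7.16 degrees, less where a joint would pass 70% of its speed; a pose out of reach is approached as far as the arm can. A call with a number of a shift or a turn outside -1 to 1 is refused whole. A call with a gripper value outside its range is refused whole. The fingers move at their own pace and stop on an object; the grip force is fixed at half the most. Time passes only in rows, so rows that do not move let the fingers close, or fill a call up. It gives the time, the measured TCP pose, the force, the opening and the grip force at its end, in the units of the state.
- manip.state(): the state, without advancing time (a new reading comes with each control period).
- grab_frame(name): name is "side" or "top"; returns the picture (420x560x3 uint8, blue, green, red); there is no depth.
- calibration(name): a dict with "camera_matrix" (3x3 intrinsics, pixels), "k1" (the pictures are not rectified: a ray, as slopes to the right and down, at radius r is drawn at 1 + k1 r^2 times it, then the intrinsics apply), "R" (3x3) and "t" (3): a world point X has camera coordinates R X + t. Camera axes: x right, y down, z forward; pixel columns grow to the right and rows downward; lengths in m; the calibration is good to about 2 mm. A picture is of the moment at which its call begins. calibration takes no time and is no camera call.
- job_done(): hands the job in; it is judged then, once.
The state is a dict: "time": time; "joint_pos": joint angles; "joint_vel": joint speeds; "joint_efforts": joint torques, N m; "tool_pos": TCP position; "tool_rot": TCP orientation; "contact_force": force on the tool from outside, world axes, zero at the start; "ft_torque": the same for the moment, N m; "gripper_width": opening from 0.0 (shut) to 1.0 (fully open); "grasp_force": force on a finger pad.
Only numpy, scipy, OpenCV 4.12 (cv2) and the standard library are available. Lean on these libraries where they do the work, as an engineer would, in place of code of your own. Each camera call takes 0.05 s, during which the arm holds its last target. There are 200 camera calls.

## Working session

There is one attempt and no reset: what is moved stays moved. The work goes in short steps, Python scripts to look and compute and a tool call to move; the robot and the scene stay as the last step left them, time stands still between calls to the robot, and variables do not carry over. Pictures are saved under pics/ and viewed, at most 14 in all, crops included, and the job is handed in when it is done.

Besides the shell and the picture viewer there is one more tool, called by a JSON object that holds its "op" and its "data". send_rows: Moves the arm, as the interface text tells. Scaled input: -1 to 1 covers 15 cm each way for a shift and pi/4 rad each way for a turn. Its arguments: {"type":"object","properties":{"rows":{"type":"array","items":{"type":"object","properties":{"x":{"type":"number","minimum":-1,"maximum":1},"y":{"type":"number","minimum":-1,"maximum":1},"z":{"type":"number","minimum":-1,"maximum":1},"wx":{"type":"number","minimum":-1,"maximum":1},"wy":{"type":"number","minimum":-1,"maximum":1},"wz":{"type":"number","minimum":-1,"maximum":1},"hand":{"type":"number"}}}}},"required":["rows"]}

```bash
ls; mkdir -p pics; python3 - <<'E'
from plant import manip, grab_frame, calibration
import cv2
for n in("top","side"):
    cv2.imwrite(f"pics/{n}0.png",grab_frame(n)); c=calibration(n); print(n,c)
print(manip.state(),manip.tcp_to_grasp)
E
```

```text
pics
top {'camera_matrix': array([[447.1799822 ,   0.        , 277.6066761 ],
       [  0.        , 447.1799822 , 204.98173221],
       [  0.        ,   0.        ,   1.        ]]), 'k1': -0.13811794755836207, 'R': array([[ 0.00603088, -0.99997899, -0.00237523],
       [-0.97542176, -0.00535955, -0.22028088],
       [ 0.22026353,  0.00364534, -0.97543359]]), 't': array([-0.01649797,  0.55937242,  1.11659927])}
side {'camera_matrix': array([[502.08301896,   0.        , 280.91520854],
       [  0.        , 502.08301896, 207.77457   ],
       [  0.        ,   0.        ,   1.        ]]), 'k1': -0.07875215516657565, 'R': array([[ 0.89934283, -0.43721559, -0.00500032],
       [-0.25795084, -0.52129589, -0.8134568 ],
       [ 0.35304935,  0.73286637, -0.58160385]]), 't': array([-0.49323144,  0.20258838,  1.39732365])}
{'time': 0.1, 'joint_pos': array([ 1.16997687e+00,  5.33165298e-02,  1.61412786e+00, -4.04078709e-05,
        1.47603461e+00, -1.19026275e-01]), 'joint_vel': array([-0.00028394,  0.00058015, -0.00329409,  0.00016749, -0.00321825,
       -0.00091192]), 'joint_efforts': array([ 7.23921348e-04, -3.94903135e+01, -3.71365356e+01,  2.98999601e-05,
        3.88669461e-03,  1.61185966e-05]), 'tool_pos': array([0.17360445, 0.59982009, 0.23018727]), 'tool_rot': array([-2.22965699e-04,  1.40428903e-01,  9.90090316e-01, -9.16662280e-04]), 'contact_force': array([-0.73465634,  0.3577571 , -1.04561381]), 'ft_torque': array([ 0.00166313, -0.02103976, -0.02975975]), 'grasp_force': 0.0, 'gripper_width': 0.9992702792688917} 0.0187
```

View pics/top0.png

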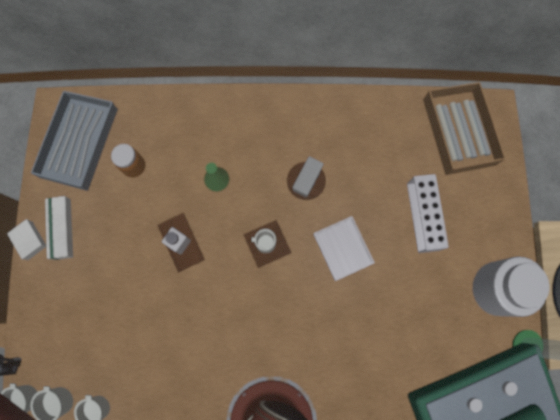

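View pics/side0.png

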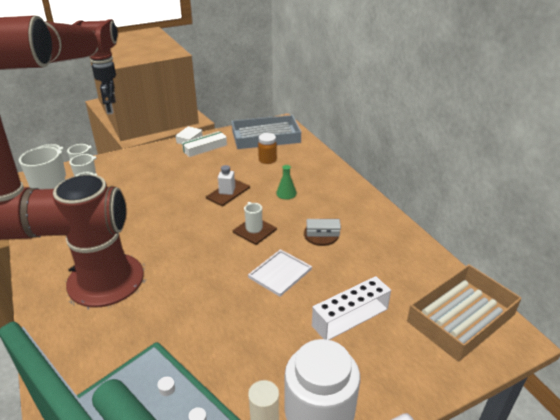

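Top view: the bottle is on the long base (180,242), the beaker on the square base (266,242), the case on the round base (307,177) and the empty tray is at (344,247). The flask is at (215,175). Next I'll zoom in on both views.

```bash
python3 - <<'E'
import cv2
t=cv2.imread("pics/top0.png")[145:290,150:390]; s=cv2.imread("pics/side0.png")[155:295,190:360]
cv2.imwrite("pics/tz.png",cv2.resize(t,None,fx=3.3,fy=3.3,interpolation=cv2.INTER_CUBIC))
cv2.imwrite("pics/sz.png",cv2.resize(s,None,fx=4.2,fy=4.2,interpolation=cv2.INTER_CUBIC))
T=cv2.imread("pics/top0.png");h=cv2.cvtColor(T,cv2.COLOR_BGR2HSV)
for n,p in dict(table=(230,210),longb=(185,260),sqb=(267,258),rb=(298,180),case=(310,170),tray=(345,245),pot=(268,240),cap=(172,239),body=(180,246),flask=(217,180)).items(): print(n,T[p[1],p[0]],h[p[1],p[0]])
E
```

```text
table [ 84 111 136] [ 16  98 136]
longb [44 59 82] [ 12 118  82]
sqb [45 60 81] [ 12 113  81]
rb [133 131 130] [110   6 133]
case [135 133 132] [110   6 135]
tray [176 170 171] [125   9 176]
pot [170 173 171] [ 50   4 173]
cap [108 103 103] [120  12 108]
body [115 113 114] [135   4 115]
flask [64 90 69] [54 74 90]
```

View pics/tz.png

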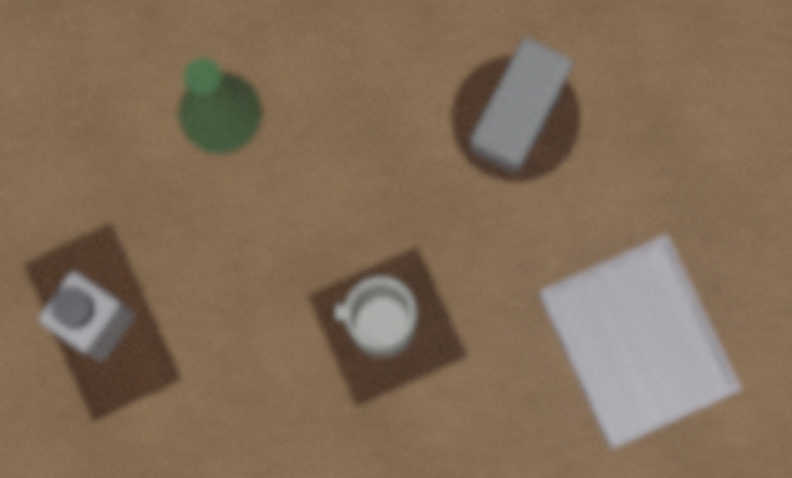

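View pics/sz.png

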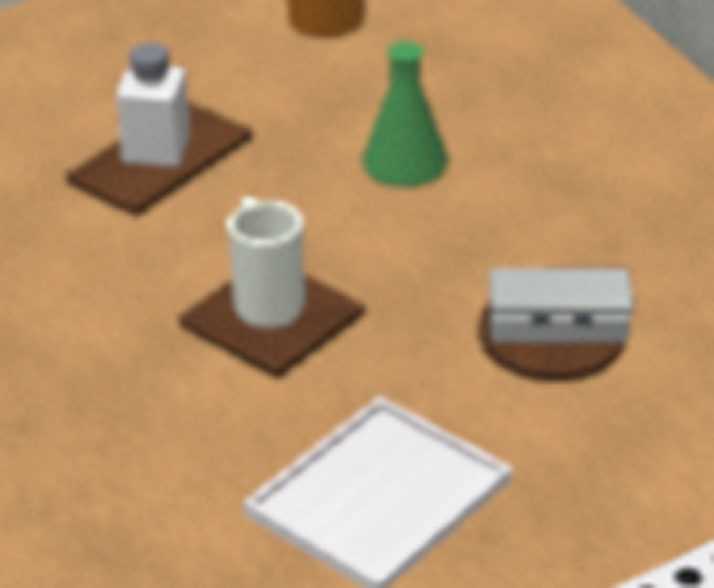

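```bash
cat > h.py <<'E'
import numpy as np, cv2
from plant import manip, grab_frame, calibration
def ray(n,px):
    c=calibration(n); k=c["k1"]
    d=cv2.undistortPoints(np.array(px,float).reshape(-1,1,2),c["camera_matrix"],np.array([k,0,0,0.]))[:,0]
    d=np.c_[d,np.ones(len(d))]@c["R"]; return -c["R"].T@c["t"],d
def onplane(n,px,z):
    C,d=ray(n,px); return C+d*((z-C[2])/d[:,2])[:,None]
Z=dict(top=(3.3,150,145),side=(4.2,190,155))
def zoom(n,p):
    s,a,b=Z[n]; p=np.array(p,float); return (p+.5)/s-.5+[a,b]
def comps(mask,amin=60):
    cs,_=cv2.findContours(mask.astype(np.uint8),cv2.RETR_EXTERNAL,cv2.CHAIN_APPROX_NONE)
    return [c for c in cs if cv2.contourArea(c)>amin]
def rect(p):
    (c,s,a)=cv2.minAreaRect((p[:,:2]*1000).astype(np.float32))
    return np.round(c,1),np.round(s,1),round(a,1)
E
python3 - <<'E'
from h import *
for n,roi in(("top",(145,290,150,390)),("side",(155,295,190,360))):
    T=cv2.imread(f"pics/{n}0.png"); s=8
    y0,y1,x0,x1=roi; B=cv2.resize(T[y0:y1,x0:x1],None,fx=s,fy=s,interpolation=cv2.INTER_CUBIC)
    h=cv2.cvtColor(B,cv2.COLOR_BGR2HSV).astype(int)
    lim=105
    for nm,m,z in(("wood",(h[...,2]<lim)&(h[...,0]<22)&(h[...,1]>60),.006),("grey",h[...,1]<50,.006)):
        for c in comps(m,40*s*s):
            px=(cv2.convexHull(c)[:,0]+.5)/s-.5+[x0,y0]
            P=onplane(n,px,z); r=rect(P)
            print(n,nm,px.mean(0).round(),r,"circ",[np.round(q*1000,1) for q in cv2.minEnclosingCircle(P[:,:2].astype(np.float32)) for q in [np.array(q)]])
def pr(l,n,p,z): print(l,n,(onplane(n,zoom(n,p),z)[:,:2]*1000).round(1).tolist())
pr("pot","top",[(382,312)],.09);pr("pot","side",[(266,224)],.09)
pr("bot cap","top",[(73,307)],.106);pr("cap","side",[(150,54)],.106)
pr("bot top","top",[(72,270),(38,318)],.08);pr("bot foot","side",[(121,160),(182,163)],.012)
C=[(526,38),(571,62),(521,162),(471,142)];pr("case","top",C,.048);
D=[(490,268),(630,268),(632,308),(490,308)];pr("case","side",D,.048);pr("case foot","side",[(494,340),(628,342)],.012)
E
```

```text
top wood [267. 246.] (array([465.4,  15.5]), array([101.9, 100.5]), 24.2) circ [array([465.2,  15.5]), np.float64(68.6)]
top wood [181. 242.] (array([467.4, 252.4]), array([147.5,  82.2]), 26.6) circ [array([466.9, 253.2]), np.float64(81.4)]
top wood [305. 182.] (array([640. , -90.1]), array([108.5, 103. ]), 65.7) circ [array([643.3, -91.8]), np.float64(55.6)]
top grey [266. 241.] (array([474.4,  20.1]), array([66.4, 64.1]), 42.6) circ [array([473.5,  24.4]), np.float64(36.0)]
top grey [174. 242.] (array([471. , 266.3]), array([69.8, 55.8]), 57.1) circ [array([472.2, 266. ]), np.float64(40.3)]
top grey [343. 251.] (array([ 454.1, -192.4]), array([145.9, 122.5]), 24.3) circ [array([ 454.1, -192.8]), np.float64(92.0)]
top grey [305. 179.] (array([655.4, -96.5]), array([ 52.8, 113.6]), 63.0) circ [array([655.9, -96.5]), np.float64(59.9)]
side wood [317. 238.] (array([ 623.8, -107.9]), array([ 62.6, 106.6]), 42.2) circ [array([638.5, -94.2]), np.float64(53.8)]
side wood [256. 232.] (array([463.5,  16. ]), array([100.8, 102.8]), 25.1) circ [array([463.9,  14.4]), np.float64(67.6)]
side wo
[... 548 characters left out ...]
9. ]), 67.1) circ [array([486.7,  86.1]), np.float64(84.9)]
side grey [226. 180.] (array([490.6, 336.5]), array([199.4,  59.1]), 71.1) circ [array([495.3, 334.8]), np.float64(100.2)]
side grey [350. 163.] (array([949.5, 237.5]), array([137. ,  82.4]), 56.7) circ [array([956.1, 233.2]), np.float64(76.2)]
pot top [[464.2, 17.0]]
pot side [[463.4, 17.9]]
bot cap top [[463.7, 252.5]]
cap side [[464.4, 253.3]]
bot top top [[496.9, 261.3], [458.6, 286.2]]
bot foot side [[432.9, 255.4], [476.3, 228.9]]
case top [[700.4, -98.6], [679.8, -135.7], [594.1, -93.4], [610.7, -52.7]]
case side [[610.7, -51.4], [702.8, -97.1], [679.1, -138.7], [588.0, -93.6]]
case foot side [[595.4, -87.9], [681.7, -133.3]]
```

Bases (mm, both views agree): square (464.5, 15.7), long (466.8, 253) at about 26°, round (642, -91), tray (453.5, -190.5). Pieces: beaker (464, 17.5), bottle (464, 253) at -32°, case (645.5, -95) at -27°. I'll park the beaker first.

```bash
cat > plan.py <<'E'
import sys, numpy as np
from plant import manip
from scipy.spatial.transform import Rotation as Ro
# x y z(mm) phi(deg of tool y): units for turn first, then shift, from the pose now (tool down)
x,y,z,phi=map(float,sys.argv[1:5])
s=manip.state(); q=s["tool_rot"]; R=Ro.from_quat([*q[1:],q[0]]).as_matrix()
now=np.degrees(np.arctan2(R[1,1],R[0,1])); p=s["tool_pos"]*1000
d=(phi-now+180)%360-180
if len(sys.argv)>5: d=0; phi=now
a=np.radians(phi); e=np.array([x,y,z])-p
print("t",round(s["time"],1),"now",p.round(1),round(now,1),"tilt",np.degrees(np.arccos(-R[2,2])).round(2),"w",round(s["gripper_width"],3),"F",s["grasp_force"].round(1))
print("wz",round(-d/45,3),"x",round((-e[0]*np.sin(a)+e[1]*np.cos(a))/150,3),"y",round((e[0]*np.cos(a)+e[1]*np.sin(a))/150,3),"z",round(-e[2]/150,3))
E
python3 plan.py 464 17.5 220 25
```

```text
Traceback (most recent call last):
  File "plan.py", line 11, in <module>
    print("t",round(s["time"],1),"now",p.round(1),round(now,1),"tilt",np.degrees(np.arccos(-R[2,2])).round(2),"w",round(s["gripper_width"],3),"F",s["grasp_force"].round(1))
                                                                                                                                                  ^^^^^^^^^^^^^^^^^^^^^^
AttributeError: 'float' object has no attribute 'round'
```

```bash
sed -i 's/s\["grasp_force"\].round(1)/round(s["grasp_force"],1)/' plan.py; python3 plan.py 464 17.5 220 25
```

```text
t 0.1 now [173.6 599.8 230.2] 73.9 tilt 0.11 w 0.999 F 0.0
wz 1.086 x -4.337 y 0.114 z 0.068
```

{"op": "send_rows", "data": {"rows": [{"wz": 0.136,"hand": 1},{"wz": 0.136,"hand": 1},{"wz": 0.136,"hand": 1},{"wz": 0.136,"hand": 1},{"wz": 0.136,"hand": 1},{"wz": 0.136,"hand": 1},{"wz": 0.136,"hand": 1},{"wz": 0.136,"hand": 1},{"hand": 1},{"hand": 1}]}}

```text
invalid input at $.rows[0]: expected keys x, y, z, wx, wy, wz, hand
```

{"op": "send_rows", "data": {"rows": [{"x": -0.1,"hand": 1},{"x": -0.2,"hand": 1},{"x": -0.2,"hand": 1},{"x": -0.2,"hand": 1},{"x": -0.2,"hand": 1},{"x": -0.2,"hand": 1},{"x": -0.2,"hand": 1},{"x": -0.2,"hand": 1},{"x": -0.2,"hand": 1},{"x": -0.2,"hand": 1}]}}

```text
invalid input at $.rows[0]: expected keys x, y, z, wx, wy, wz, hand
```

{"op": "send_rows", "data": {"rows": [{"x": -0.25,"hand": 1},{"x": -0.25,"hand": 1},{"x": -0.25,"hand": 1},{"x": -0.25,"hand": 1},{"x": -0.25,"hand": 1},{"x": -0.25,"hand": 1},{"x": -0.25,"hand": 1},{"x": -0.25,"hand": 1},{"x": -0.2,"hand": 1},{"x": -0.1,"hand": 1}]}}

```text
invalid input at $.rows[0]: expected keys x, y, z, wx, wy, wz, hand
```

```bash
python3 plan.py 464 17.5 36 25
```

```text
t 0.1 now [173.6 599.8 230.2] 73.9 tilt 0.11 w 0.999 F 0.0
wz 1.086 x -4.337 y 0.114 z 1.295
```

All keys are needed in each row.

{"op": "send_rows", "data": {"rows": [{"x": 0,"y": 0,"z": 0,"wx": 0,"wy": 0,"wz": 0.136,"hand": 1},{"x": 0,"y": 0,"z": 0,"wx": 0,"wy": 0,"wz": 0.136,"hand": 1},{"x": 0,"y": 0,"z": 0,"wx": 0,"wy": 0,"wz": 0.136,"hand": 1},{"x": 0,"y": 0,"z": 0,"wx": 0,"wy": 0,"wz": 0.136,"hand": 1},{"x": 0,"y": 0,"z": 0,"wx": 0,"wy": 0,"wz": 0.136,"hand": 1},{"x": 0,"y": 0,"z": 0,"wx": 0,"wy": 0,"wz": 0.136,"hand": 1},{"x": 0,"y": 0,"z": 0,"wx": 0,"wy": 0,"wz": 0.136,"hand": 1},{"x": 0,"y": 0,"z": 0,"wx": 0,"wy": 0,"wz": 0.136,"hand": 1},{"x": 0,"y": 0,"z": 0,"wx": 0,"wy": 0,"wz": 0,"hand": 1},{"x": 0,"y": 0,"z": 0,"wx": 0,"wy": 0,"wz": 0,"hand": 1}]}}

```text
time: 0.93
tool_pos: [0.1737, 0.6001, 0.2308]
tool_rot: [0.0, 0.537, 0.844, -0.0]
contact_force: [-0.3, -0.3, 0.0]
gripper_width: 1.003
grasp_force: 0.0
```

{"op": "send_rows", "data": {"rows": [{"x": -0.1,"y": 0,"z": 0,"wx": 0,"wy": 0,"wz": 0,"hand": 1},{"x": -0.2,"y": 0,"z": 0,"wx": 0,"wy": 0,"wz": 0,"hand": 1},{"x": -0.2,"y": 0,"z": 0,"wx": 0,"wy": 0,"wz": 0,"hand": 1},{"x": -0.2,"y": 0,"z": 0,"wx": 0,"wy": 0,"wz": 0,"hand": 1},{"x": -0.2,"y": 0,"z": 0,"wx": 0,"wy": 0,"wz": 0,"hand": 1},{"x": -0.2,"y": 0,"z": 0,"wx": 0,"wy": 0,"wz": 0,"hand": 1},{"x": -0.2,"y": 0,"z": 0,"wx": 0,"wy": 0,"wz": 0,"hand": 1},{"x": -0.2,"y": 0,"z": 0,"wx": 0,"wy": 0,"wz": 0,"hand": 1},{"x": -0.2,"y": 0,"z": 0,"wx": 0,"wy": 0,"wz": 0,"hand": 1},{"x": -0.2,"y": 0,"z": 0,"wx": 0,"wy": 0,"wz": 0,"hand": 1}]}}

```text
time: 1.77
tool_pos: [0.294, 0.3405, 0.2312]
tool_rot: [0.0, 0.537, 0.844, 0.0]
contact_force: [1.3, -0.2, 1.0]
gripper_width: 0.999
grasp_force: 0.0
```

{"op": "send_rows", "data": {"rows": [{"x": -0.25,"y": 0,"z": 0,"wx": 0,"wy": 0,"wz": 0,"hand": 1},{"x": -0.25,"y": 0,"z": 0,"wx": 0,"wy": 0,"wz": 0,"hand": 1},{"x": -0.25,"y": 0,"z": 0,"wx": 0,"wy": 0,"wz": 0,"hand": 1},{"x": -0.25,"y": 0,"z": 0,"wx": 0,"wy": 0,"wz": 0,"hand": 1},{"x": -0.25,"y": 0,"z": 0,"wx": 0,"wy": 0,"wz": 0,"hand": 1},{"x": -0.25,"y": 0,"z": 0,"wx": 0,"wy": 0,"wz": 0,"hand": 1},{"x": -0.25,"y": 0,"z": 0,"wx": 0,"wy": 0,"wz": 0,"hand": 1},{"x": -0.25,"y": 0.05,"z": 0,"wx": 0,"wy": 0,"wz": 0,"hand": 1},{"x": -0.2,"y": 0.06,"z": 0,"wx": 0,"wy": 0,"wz": 0,"hand": 1},{"x": -0.1,"y": 0,"z": 0,"wx": 0,"wy": 0,"wz": 0,"hand": 1}]}}

```text
time: 2.6
tool_pos: [0.4556, 0.033, 0.2313]
tool_rot: [0.0, 0.538, 0.843, -0.0]
contact_force: [0.4, 1.3, 0.0]
gripper_width: 1.003
grasp_force: 0.0
```

```bash
python3 plan.py 464 17.5 36 25
```

```text
t 2.6 now [455.6  33.  231.3] 24.9 tilt 0.06 w 1.003 F 0.0
wz -0.003 x -0.117 y 0.007 z 1.302
```

{"op": "send_rows", "data": {"rows": [{"x": -0.06,"y": 0,"z": 0,"wx": 0,"wy": 0,"wz": 0,"hand": 1},{"x": -0.06,"y": 0,"z": 0.1,"wx": 0,"wy": 0,"wz": 0,"hand": 1},{"x": 0,"y": 0,"z": 0.15,"wx": 0,"wy": 0,"wz": 0,"hand": 1},{"x": 0,"y": 0,"z": 0.15,"wx": 0,"wy": 0,"wz": 0,"hand": 1},{"x": 0,"y": 0,"z": 0.15,"wx": 0,"wy": 0,"wz": 0,"hand": 1},{"x": 0,"y": 0,"z": 0.15,"wx": 0,"wy": 0,"wz": 0,"hand": 1},{"x": 0,"y": 0,"z": 0,"wx": 0,"wy": 0,"wz": 0,"hand": 1},{"x": 0,"y": 0,"z": 0,"wx": 0,"wy": 0,"wz": 0,"hand": 1},{"x": 0,"y": 0,"z": 0,"wx": 0,"wy": 0,"wz": 0,"hand": 1},{"x": 0,"y": 0,"z": 0,"wx": 0,"wy": 0,"wz": 0,"hand": 1}]}}

```text
time: 3.43
tool_pos: [0.4628, 0.0196, 0.1285]
tool_rot: [0.002, 0.538, 0.843, 0.001]
contact_force: [0.0, 0.6, -0.1]
gripper_width: 1.004
grasp_force: 0.0
```

```bash
python3 plan.py 464 17.5 36 25
```

```text
t 3.4 now [462.8  19.6 128.5] 24.9 tilt 0.2 w 1.004 F 0.0
wz -0.001 x -0.016 y 0.001 z 0.616
```

{"op": "send_rows", "data": {"rows": [{"x": -0.016,"y": 0,"z": 0.1,"wx": 0,"wy": 0,"wz": 0,"hand": 1},{"x": 0,"y": 0,"z": 0.1,"wx": 0,"wy": 0,"wz": 0,"hand": 1},{"x": 0,"y": 0,"z": 0.1,"wx": 0,"wy": 0,"wz": 0,"hand": 1},{"x": 0,"y": 0,"z": 0.1,"wx": 0,"wy": 0,"wz": 0,"hand": 1},{"x": 0,"y": 0,"z": 0.1,"wx": 0,"wy": 0,"wz": 0,"hand": 1},{"x": 0,"y": 0,"z": 0.06,"wx": 0,"wy": 0,"wz": 0,"hand": 1},{"x": 0,"y": 0,"z": 0.05,"wx": 0,"wy": 0,"wz": 0,"hand": 1},{"x": 0,"y": 0,"z": 0,"wx": 0,"wy": 0,"wz": 0,"hand": 1},{"x": 0,"y": 0,"z": 0,"wx": 0,"wy": 0,"wz": 0,"hand": 1},{"x": 0,"y": 0,"z": 0,"wx": 0,"wy": 0,"wz": 0,"hand": 1}]}}

```text
time: 4.27
tool_pos: [0.4635, 0.0172, 0.0359]
tool_rot: [0.001, 0.538, 0.843, 0.0]
contact_force: [0.2, -0.3, -0.9]
gripper_width: 1.0
grasp_force: 0.0
```

{"op": "send_rows", "data": {"rows": [{"x": 0,"y": 0,"z": 0,"wx": 0,"wy": 0,"wz": 0,"hand": 0.6},{"x": 0,"y": 0,"z": 0,"wx": 0,"wy": 0,"wz": 0,"hand": 0.4},{"x": 0,"y": 0,"z": 0,"wx": 0,"wy": 0,"wz": 0,"hand": 0.3},{"x": 0,"y": 0,"z": 0,"wx": 0,"wy": 0,"wz": 0,"hand": 0.2},{"x": 0,"y": 0,"z": 0,"wx": 0,"wy": 0,"wz": 0,"hand": 0.1},{"x": 0,"y": 0,"z": 0,"wx": 0,"wy": 0,"wz": 0,"hand": 0},{"x": 0,"y": 0,"z": 0,"wx": 0,"wy": 0,"wz": 0,"hand": -1},{"x": 0,"y": 0,"z": 0,"wx": 0,"wy": 0,"wz": 0,"hand": -1},{"x": 0,"y": 0,"z": 0,"wx": 0,"wy": 0,"wz": 0,"hand": -1},{"x": 0,"y": 0,"z": 0,"wx": 0,"wy": 0,"wz": 0,"hand": -1}]}}

```text
time: 5.1
tool_pos: [0.4634, 0.0173, 0.0359]
tool_rot: [0.001, 0.538, 0.843, 0.0]
contact_force: [0.3, 0.8, 5.5]
gripper_width: 0.615
grasp_force: 59.3
```

```bash
python3 plan.py 453.5 -190.5 200 25
```

```text
t 5.1 now [463.4  17.3  35.9] 24.9 tilt 0.09 w 0.615 F 59.3
wz -0.002 x -1.228 y -0.645 z -1.094
```

{"op": "send_rows", "data": {"rows": [{"x": 0,"y": 0,"z": -0.03,"wx": 0,"wy": 0,"wz": 0,"hand": -1},{"x": 0,"y": 0,"z": -0.06,"wx": 0,"wy": 0,"wz": 0,"hand": -1},{"x": 0,"y": 0,"z": -0.09,"wx": 0,"wy": 0,"wz": 0,"hand": -1},{"x": 0,"y": 0,"z": -0.09,"wx": 0,"wy": 0,"wz": 0,"hand": -1},{"x": 0,"y": 0,"z": -0.09,"wx": 0,"wy": 0,"wz": 0,"hand": -1},{"x": 0,"y": 0,"z": -0.09,"wx": 0,"wy": 0,"wz": 0,"hand": -1},{"x": 0,"y": 0,"z": -0.06,"wx": 0,"wy": 0,"wz": 0,"hand": -1},{"x": 0,"y": 0,"z": -0.03,"wx": 0,"wy": 0,"wz": 0,"hand": -1},{"x": -0.03,"y": -0.015,"z": 0,"wx": 0,"wy": 0,"wz": 0,"hand": -1},{"x": -0.08,"y": -0.04,"z": 0,"wx": 0,"wy": 0,"wz": 0,"hand": -1}]}}

```text
time: 5.93
tool_pos: [0.4616, -0.0006, 0.1154]
tool_rot: [-0.0, 0.537, 0.843, 0.0]
contact_force: [0.2, -0.7, -3.1]
gripper_width: 0.611
grasp_force: 61.3
```

{"op": "send_rows", "data": {"rows": [{"x": -0.14,"y": -0.074,"z": 0,"wx": 0,"wy": 0,"wz": 0,"hand": -1},{"x": -0.14,"y": -0.074,"z": 0,"wx": 0,"wy": 0,"wz": 0,"hand": -1},{"x": -0.14,"y": -0.074,"z": 0,"wx": 0,"wy": 0,"wz": 0,"hand": -1},{"x": -0.14,"y": -0.074,"z": 0,"wx": 0,"wy": 0,"wz": 0,"hand": -1},{"x": -0.14,"y": -0.074,"z": 0,"wx": 0,"wy": 0,"wz": 0,"hand": -1},{"x": -0.14,"y": -0.074,"z": 0,"wx": 0,"wy": 0,"wz": 0,"hand": -1},{"x": -0.14,"y": -0.074,"z": 0,"wx": 0,"wy": 0,"wz": 0,"hand": -1},{"x": -0.1,"y": -0.05,"z": 0,"wx": 0,"wy": 0,"wz": 0,"hand": -1},{"x": -0.04,"y": -0.02,"z": 0,"wx": 0,"wy": 0,"wz": 0,"hand": -1},{"x": 0,"y": 0,"z": 0,"wx": 0,"wy": 0,"wz": 0,"hand": -1}]}}

```text
time: 6.77
tool_pos: [0.452, -0.1916, 0.1149]
tool_rot: [-0.001, 0.539, 0.842, -0.0]
contact_force: [-0.7, 0.7, -2.6]
gripper_width: 0.611
grasp_force: 61.3
```

```bash
python3 plan.py 453.5 -190.5 29 25
```

```text
t 6.8 now [ 452.  -191.6  114.9] 24.8 tilt 0.1 w 0.611 F 61.3
wz -0.005 x 0.003 y 0.012 z 0.573
```

{"op": "send_rows", "data": {"rows": [{"x": 0,"y": 0.01,"z": 0.1,"wx": 0,"wy": 0,"wz": 0,"hand": -1},{"x": 0,"y": 0,"z": 0.12,"wx": 0,"wy": 0,"wz": 0,"hand": -1},{"x": 0,"y": 0,"z": 0.12,"wx": 0,"wy": 0,"wz": 0,"hand": -1},{"x": 0,"y": 0,"z": 0.1,"wx": 0,"wy": 0,"wz": 0,"hand": -1},{"x": 0,"y": 0,"z": 0.06,"wx": 0,"wy": 0,"wz": 0,"hand": -1},{"x": 0,"y": 0,"z": 0.03,"wx": 0,"wy": 0,"wz": 0,"hand": -1},{"x": 0,"y": 0,"z": 0.02,"wx": 0,"wy": 0,"wz": 0,"hand": -1},{"x": 0,"y": 0,"z": 0.015,"wx": 0,"wy": 0,"wz": 0,"hand": -1},{"x": 0,"y": 0,"z": 0.01,"wx": 0,"wy": 0,"wz": 0,"hand": -1},{"x": 0,"y": 0,"z": 0,"wx": 0,"wy": 0,"wz": 0,"hand": -1}]}}

```text
time: 7.6
tool_pos: [0.4545, -0.1902, 0.0301]
tool_rot: [0.0, 0.538, 0.843, 0.0]
contact_force: [0.1, 0.3, -2.3]
gripper_width: 0.612
grasp_force: 61.3
```

{"op": "send_rows", "data": {"rows": [{"x": 0,"y": 0,"z": 0.006,"wx": 0,"wy": 0,"wz": 0,"hand": -1},{"x": 0,"y": 0,"z": 0.006,"wx": 0,"wy": 0,"wz": 0,"hand": -1},{"x": 0,"y": 0,"z": 0,"wx": 0,"wy": 0,"wz": 0,"hand": -1},{"x": 0,"y": 0,"z": 0,"wx": 0,"wy": 0,"wz": 0,"hand": 0.25},{"x": 0,"y": 0,"z": 0,"wx": 0,"wy": 0,"wz": 0,"hand": 0.35},{"x": 0,"y": 0,"z": 0,"wx": 0,"wy": 0,"wz": 0,"hand": 0.5},{"x": 0,"y": 0,"z": 0,"wx": 0,"wy": 0,"wz": 0,"hand": 0.7},{"x": 0,"y": 0,"z": 0,"wx": 0,"wy": 0,"wz": 0,"hand": 1},{"x": 0,"y": 0,"z": 0,"wx": 0,"wy": 0,"wz": 0,"hand": 1},{"x": 0,"y": 0,"z": 0,"wx": 0,"wy": 0,"wz": 0,"hand": 1}]}}

```text
time: 8.43
tool_pos: [0.4542, -0.1901, 0.0279]
tool_rot: [0.0, 0.538, 0.843, -0.0]
contact_force: [-0.4, -0.1, -0.3]
gripper_width: 1.0
grasp_force: 0.0
```

{"op": "send_rows", "data": {"rows": [{"x": 0,"y": 0,"z": -0.05,"wx": 0,"wy": 0,"wz": 0,"hand": 1},{"x": 0,"y": 0,"z": -0.1,"wx": 0,"wy": 0,"wz": 0,"hand": 1},{"x": 0,"y": 0,"z": -0.2,"wx": 0,"wy": 0,"wz": 0,"hand": 1},{"x": 0,"y": 0,"z": -0.2,"wx": 0,"wy": 0,"wz": 0,"hand": 1},{"x": 0,"y": 0,"z": -0.2,"wx": 0,"wy": 0,"wz": 0,"hand": 1},{"x": 0,"y": 0,"z": -0.2,"wx": 0,"wy": 0,"wz": 0,"hand": 1},{"x": 0,"y": 0,"z": -0.1,"wx": 0,"wy": 0,"wz": 0,"hand": 1},{"x": 0,"y": 0,"z": -0.05,"wx": 0,"wy": 0,"wz": 0,"hand": 1},{"x": 0,"y": 0,"z": 0,"wx": 0,"wy": 0,"wz": 0,"hand": 1},{"x": 0,"y": 0,"z": 0,"wx": 0,"wy": 0,"wz": 0,"hand": 1}]}}

```text
time: 9.27
tool_pos: [0.4538, -0.1898, 0.1922]
tool_rot: [-0.0, 0.538, 0.843, -0.0]
contact_force: [0.7, 0.1, -0.1]
gripper_width: 0.998
grasp_force: 0.0
```

```bash
python3 plan.py 464 253 190 58; python3 - <<'E'
from h import *
t=grab_frame("top")[145:330,150:390]
cv2.imwrite("pics/t1.png",cv2.resize(t,None,fx=3.2,fy=3.2,interpolation=cv2.INTER_CUBIC))
E
```

```text
t 9.3 now [ 453.8 -189.8  192.2] 24.9 tilt 0.04 w 0.998 F 0.0
wz -0.736 x 1.507 y 2.54 z 0.015
```

View pics/t1.png

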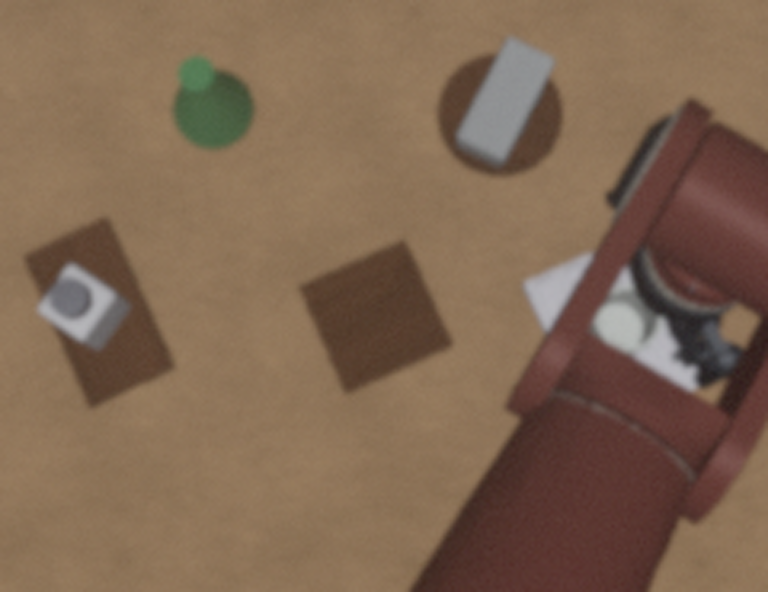

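The beaker stands in the tray (about zoom 622,325) and the square base is bare. Next, the bottle.

{"op": "send_rows", "data": {"rows": [{"x": 0,"y": 0,"z": 0,"wx": 0,"wy": 0,"wz": -0.147,"hand": 1},{"x": 0,"y": 0,"z": 0,"wx": 0,"wy": 0,"wz": -0.147,"hand": 1},{"x": 0,"y": 0,"z": 0,"wx": 0,"wy": 0,"wz": -0.147,"hand": 1},{"x": 0,"y": 0,"z": 0,"wx": 0,"wy": 0,"wz": -0.147,"hand": 1},{"x": 0,"y": 0,"z": 0,"wx": 0,"wy": 0,"wz": -0.147,"hand": 1},{"x": 0.05,"y": 0.08,"z": 0,"wx": 0,"wy": 0,"wz": 0,"hand": 1},{"x": 0.1,"y": 0.17,"z": 0,"wx": 0,"wy": 0,"wz": 0,"hand": 1},{"x": 0.12,"y": 0.2,"z": 0,"wx": 0,"wy": 0,"wz": 0,"hand": 1},{"x": 0.12,"y": 0.2,"z": 0,"wx": 0,"wy": 0,"wz": 0,"hand": 1},{"x": 0.12,"y": 0.2,"z": 0,"wx": 0,"wy": 0,"wz": 0,"hand": 1}]}}

```text
time: 10.15
tool_pos: [0.4554, -0.0398, 0.1903]
tool_rot: [-0.002, 0.276, 0.961, -0.0]
contact_force: [0.2, 1.0, -0.2]
gripper_width: 0.996
grasp_force: 0.0
```

{"op": "send_rows", "data": {"rows": [{"x": 0.12,"y": 0.2,"z": 0,"wx": 0,"wy": 0,"wz": 0,"hand": 1},{"x": 0.12,"y": 0.2,"z": 0,"wx": 0,"wy": 0,"wz": 0,"hand": 1},{"x": 0.12,"y": 0.2,"z": 0,"wx": 0,"wy": 0,"wz": 0,"hand": 1},{"x": 0.12,"y": 0.2,"z": 0,"wx": 0,"wy": 0,"wz": 0,"hand": 1},{"x": 0.12,"y": 0.2,"z": 0,"wx": 0,"wy": 0,"wz": 0,"hand": 1},{"x": 0.12,"y": 0.2,"z": 0,"wx": 0,"wy": 0,"wz": 0,"hand": 1},{"x": 0.12,"y": 0.2,"z": 0,"wx": 0,"wy": 0,"wz": 0,"hand": 1},{"x": 0.1,"y": 0.17,"z": 0,"wx": 0,"wy": 0,"wz": 0,"hand": 1},{"x": 0.06,"y": 0.1,"z": 0,"wx": 0,"wy": 0,"wz": 0,"hand": 1},{"x": 0,"y": 0,"z": 0,"wx": 0,"wy": 0,"wz": 0,"hand": 1}]}}

```text
time: 10.98
tool_pos: [0.461, 0.253, 0.1902]
tool_rot: [-0.002, 0.274, 0.962, -0.001]
contact_force: [-0.7, 0.2, -0.0]
gripper_width: 1.0
grasp_force: 0.0
```

```bash
python3 plan.py 464 253 41 58
```

```text
t 11.0 now [461.  253.  190.2] 58.2 tilt 0.25 w 1.0 F 0.0
wz 0.004 x -0.017 y 0.011 z 0.995
```

{"op": "send_rows", "data": {"rows": [{"x": -0.017,"y": 0.011,"z": 0.06,"wx": 0,"wy": 0,"wz": 0,"hand": 1},{"x": 0,"y": 0,"z": 0.13,"wx": 0,"wy": 0,"wz": 0,"hand": 1},{"x": 0,"y": 0,"z": 0.15,"wx": 0,"wy": 0,"wz": 0,"hand": 1},{"x": 0,"y": 0,"z": 0.15,"wx": 0,"wy": 0,"wz": 0,"hand": 1},{"x": 0,"y": 0,"z": 0.15,"wx": 0,"wy": 0,"wz": 0,"hand": 1},{"x": 0,"y": 0,"z": 0.15,"wx": 0,"wy": 0,"wz": 0,"hand": 1},{"x": 0,"y": 0,"z": 0.1,"wx": 0,"wy": 0,"wz": 0,"hand": 1},{"x": 0,"y": 0,"z": 0.07,"wx": 0,"wy": 0,"wz": 0,"hand": 1},{"x": 0,"y": 0,"z": 0.035,"wx": 0,"wy": 0,"wz": 0,"hand": 1},{"x": 0,"y": 0,"z": 0,"wx": 0,"wy": 0,"wz": 0,"hand": 1}]}}

```text
time: 11.82
tool_pos: [0.4645, 0.2493, 0.0416]
tool_rot: [-0.001, 0.276, 0.961, -0.001]
contact_force: [0.4, -0.0, 0.8]
gripper_width: 0.998
grasp_force: 0.0
```

{"op": "send_rows", "data": {"rows": [{"x": 0,"y": 0,"z": 0,"wx": 0,"wy": 0,"wz": 0,"hand": 0.6},{"x": 0,"y": 0,"z": 0,"wx": 0,"wy": 0,"wz": 0,"hand": 0.4},{"x": 0,"y": 0,"z": 0,"wx": 0,"wy": 0,"wz": 0,"hand": 0.3},{"x": 0,"y": 0,"z": 0,"wx": 0,"wy": 0,"wz": 0,"hand": 0.2},{"x": 0,"y": 0,"z": 0,"wx": 0,"wy": 0,"wz": 0,"hand": 0.1},{"x": 0,"y": 0,"z": 0,"wx": 0,"wy": 0,"wz": 0,"hand": 0},{"x": 0,"y": 0,"z": 0,"wx": 0,"wy": 0,"wz": 0,"hand": -1},{"x": 0,"y": 0,"z": 0,"wx": 0,"wy": 0,"wz": 0,"hand": -1},{"x": 0,"y": 0,"z": 0,"wx": 0,"wy": 0,"wz": 0,"hand": -1},{"x": 0,"y": 0,"z": 0,"wx": 0,"wy": 0,"wz": 0,"hand": -1}]}}

```text
time: 12.65
tool_pos: [0.4668, 0.2512, 0.0451]
tool_rot: [0.001, 0.276, 0.961, 0.001]
contact_force: [0.3, 0.6, 7.2]
gripper_width: 0.551
grasp_force: 62.3
```

{"op": "send_rows", "data": {"rows": [{"x": 0,"y": 0,"z": -0.02,"wx": 0,"wy": 0,"wz": 0,"hand": -1},{"x": 0,"y": 0,"z": -0.04,"wx": 0,"wy": 0,"wz": 0,"hand": -1},{"x": 0,"y": 0,"z": -0.07,"wx": 0,"wy": 0,"wz": 0,"hand": -1},{"x": 0,"y": 0,"z": -0.07,"wx": 0,"wy": 0,"wz": 0,"hand": -1},{"x": 0,"y": 0,"z": -0.07,"wx": 0,"wy": 0,"wz": 0,"hand": -1},{"x": 0,"y": 0,"z": -0.07,"wx": 0,"wy": 0,"wz": 0,"hand": -1},{"x": 0,"y": 0,"z": -0.04,"wx": 0,"wy": 0,"wz": 0,"hand": -1},{"x": 0,"y": 0,"z": -0.02,"wx": 0,"wy": 0,"wz": 0,"hand": -1},{"x": 0,"y": 0,"z": 0,"wx": 0,"wy": 0,"wz": 0,"hand": -1},{"x": 0,"y": 0,"z": 0,"wx": 0,"wy": 0,"wz": 0,"hand": -1}]}}

```text
time: 13.48
tool_pos: [0.4655, 0.2506, 0.1035]
tool_rot: [-0.0, 0.276, 0.961, -0.0]
contact_force: [0.3, 0.0, -2.5]
gripper_width: 0.553
grasp_force: 61.8
```

```bash
python3 plan.py 464.5 15.7 41 25
```

```text
t 13.5 now [465.5 250.6 103.5] 58.0 tilt 0.01 w 0.553 F 61.8
wz 0.733 x -1.416 y -0.667 z 0.416
```

{"op": "send_rows", "data": {"rows": [{"x": 0,"y": 0,"z": 0,"wx": 0,"wy": 0,"wz": 0.083,"hand": -1},{"x": 0,"y": 0,"z": 0,"wx": 0,"wy": 0,"wz": 0.13,"hand": -1},{"x": 0,"y": 0,"z": 0,"wx": 0,"wy": 0,"wz": 0.13,"hand": -1},{"x": 0,"y": 0,"z": 0,"wx": 0,"wy": 0,"wz": 0.13,"hand": -1},{"x": 0,"y": 0,"z": 0,"wx": 0,"wy": 0,"wz": 0.13,"hand": -1},{"x": 0,"y": 0,"z": 0,"wx": 0,"wy": 0,"wz": 0.13,"hand": -1},{"x": 0,"y": 0,"z": 0,"wx": 0,"wy": 0,"wz": 0,"hand": -1},{"x": -0.04,"y": -0.02,"z": 0,"wx": 0,"wy": 0,"wz": 0,"hand": -1},{"x": -0.1,"y": -0.047,"z": 0,"wx": 0,"wy": 0,"wz": 0,"hand": -1},{"x": -0.15,"y": -0.07,"z": 0,"wx": 0,"wy": 0,"wz": 0,"hand": -1}]}}

```text
time: 14.32
tool_pos: [0.465, 0.2026, 0.1032]
tool_rot: [-0.0, 0.535, 0.845, -0.0]
contact_force: [1.1, 0.2, -1.5]
gripper_width: 0.552
grasp_force: 61.9
```

{"op": "send_rows", "data": {"rows": [{"x": -0.15,"y": -0.07,"z": 0,"wx": 0,"wy": 0,"wz": 0,"hand": -1},{"x": -0.15,"y": -0.07,"z": 0,"wx": 0,"wy": 0,"wz": 0,"hand": -1},{"x": -0.15,"y": -0.07,"z": 0,"wx": 0,"wy": 0,"wz": 0,"hand": -1},{"x": -0.15,"y": -0.07,"z": 0,"wx": 0,"wy": 0,"wz": 0,"hand": -1},{"x": -0.15,"y": -0.07,"z": 0,"wx": 0,"wy": 0,"wz": 0,"hand": -1},{"x": -0.15,"y": -0.07,"z": 0,"wx": 0,"wy": 0,"wz": 0,"hand": -1},{"x": -0.15,"y": -0.07,"z": 0,"wx": 0,"wy": 0,"wz": 0,"hand": -1},{"x": -0.07,"y": -0.03,"z": 0,"wx": 0,"wy": 0,"wz": 0,"hand": -1},{"x": -0.03,"y": -0.01,"z": 0,"wx": 0,"wy": 0,"wz": 0,"hand": -1},{"x": 0,"y": 0,"z": 0,"wx": 0,"wy": 0,"wz": 0,"hand": -1}]}}

```text
time: 15.15
tool_pos: [0.4661, 0.0119, 0.1033]
tool_rot: [-0.0, 0.538, 0.843, 0.0]
contact_force: [-0.1, -0.1, -1.7]
gripper_width: 0.554
grasp_force: 62.0
```

```bash
python3 plan.py 465.9 12.7 45 25
```

```text
t 15.2 now [466.1  11.9 103.3] 24.9 tilt 0.02 w 0.554 F 62.0
wz -0.001 x 0.005 y 0.001 z 0.389
```

{"op": "send_rows", "data": {"rows": [{"x": 0.005,"y": 0,"z": 0.05,"wx": 0,"wy": 0,"wz": 0,"hand": -1},{"x": 0,"y": 0,"z": 0.08,"wx": 0,"wy": 0,"wz": 0,"hand": -1},{"x": 0,"y": 0,"z": 0.08,"wx": 0,"wy": 0,"wz": 0,"hand": -1},{"x": 0,"y": 0,"z": 0.06,"wx": 0,"wy": 0,"wz": 0,"hand": -1},{"x": 0,"y": 0,"z": 0.04,"wx": 0,"wy": 0,"wz": 0,"hand": -1},{"x": 0,"y": 0,"z": 0.03,"wx": 0,"wy": 0,"wz": 0,"hand": -1},{"x": 0,"y": 0,"z": 0.02,"wx": 0,"wy": 0,"wz": 0,"hand": -1},{"x": 0,"y": 0,"z": 0.01,"wx": 0,"wy": 0,"wz": 0,"hand": -1},{"x": 0,"y": 0,"z": 0,"wx": 0,"wy": 0,"wz": 0,"hand": -1},{"x": 0,"y": 0,"z": 0,"wx": 0,"wy": 0,"wz": 0,"hand": -1}]}}

```text
time: 15.98
tool_pos: [0.4662, 0.0132, 0.0484]
tool_rot: [0.0, 0.537, 0.843, 0.0]
contact_force: [-0.2, 0.3, -2.6]
gripper_width: 0.559
grasp_force: 62.0
```

```bash
python3 - <<'E'
from h import *
t=grab_frame("side")[155:295,190:360]
cv2.imwrite("pics/s2.png",cv2.resize(t,None,fx=4.2,fy=4.2,interpolation=cv2.INTER_CUBIC))
E
```

```text
(no output)
```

View pics/s2.png

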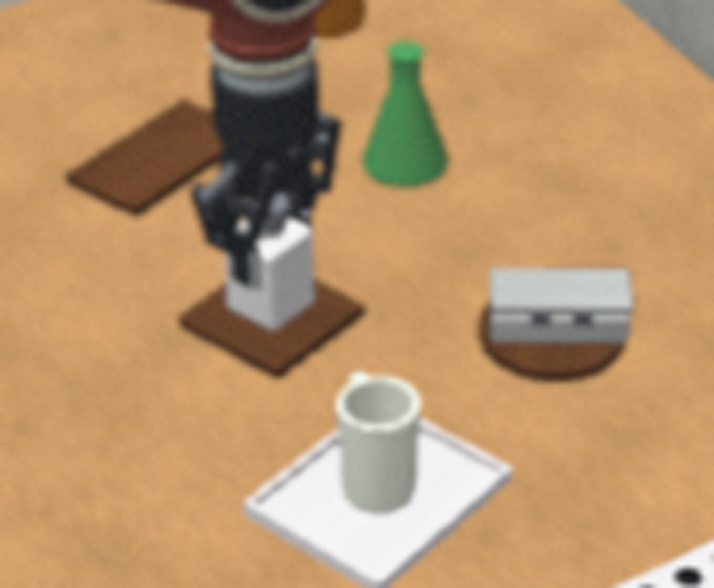

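The bottle is just above the square base (foot at about zoom 275,325), aligned with it. I'll lower the last few mm and release.

{"op": "send_rows", "data": {"rows": [{"x": 0,"y": 0,"z": 0.006,"wx": 0,"wy": 0,"wz": 0,"hand": -1},{"x": 0,"y": 0,"z": 0.006,"wx": 0,"wy": 0,"wz": 0,"hand": -1},{"x": 0,"y": 0,"z": 0.006,"wx": 0,"wy": 0,"wz": 0,"hand": -1},{"x": 0,"y": 0,"z": 0,"wx": 0,"wy": 0,"wz": 0,"hand": -1},{"x": 0,"y": 0,"z": 0,"wx": 0,"wy": 0,"wz": 0,"hand": -1},{"x": 0,"y": 0,"z": 0,"wx": 0,"wy": 0,"wz": 0,"hand": -1},{"x": 0,"y": 0,"z": 0,"wx": 0,"wy": 0,"wz": 0,"hand": -1},{"x": 0,"y": 0,"z": 0,"wx": 0,"wy": 0,"wz": 0,"hand": -1},{"x": 0,"y": 0,"z": 0,"wx": 0,"wy": 0,"wz": 0,"hand": -1},{"x": 0,"y": 0,"z": 0,"wx": 0,"wy": 0,"wz": 0,"hand": -1}]}}

```text
time: 16.87
tool_pos: [0.4658, 0.0132, 0.0453]
tool_rot: [0.0, 0.537, 0.843, -0.0]
contact_force: [-0.2, 1.0, -2.5]
gripper_width: 0.553
grasp_force: 62.0
```

{"op": "send_rows", "data": {"rows": [{"x": 0,"y": 0,"z": 0.005,"wx": 0,"wy": 0,"wz": 0,"hand": -1},{"x": 0,"y": 0,"z": 0.005,"wx": 0,"wy": 0,"wz": 0,"hand": -1},{"x": 0,"y": 0,"z": 0,"wx": 0,"wy": 0,"wz": 0,"hand": -1},{"x": 0,"y": 0,"z": 0,"wx": 0,"wy": 0,"wz": 0,"hand": -1},{"x": 0,"y": 0,"z": 0,"wx": 0,"wy": 0,"wz": 0,"hand": -1},{"x": 0,"y": 0,"z": 0,"wx": 0,"wy": 0,"wz": 0,"hand": -1},{"x": 0,"y": 0,"z": 0,"wx": 0,"wy": 0,"wz": 0,"hand": -1},{"x": 0,"y": 0,"z": 0,"wx": 0,"wy": 0,"wz": 0,"hand": -1},{"x": 0,"y": 0,"z": 0,"wx": 0,"wy": 0,"wz": 0,"hand": -1},{"x": 0,"y": 0,"z": 0,"wx": 0,"wy": 0,"wz": 0,"hand": -1}]}}

```text
time: 17.7
tool_pos: [0.4661, 0.0132, 0.045]
tool_rot: [-0.0, 0.537, 0.843, -0.0]
contact_force: [-3.5, 0.5, 6.7]
gripper_width: 0.553
grasp_force: 63.0
```

Contact (+6.7 N). Release, rise, then plan the case.

{"op": "send_rows", "data": {"rows": [{"x": 0,"y": 0,"z": -0.003,"wx": 0,"wy": 0,"wz": 0,"hand": -1},{"x": 0,"y": 0,"z": 0,"wx": 0,"wy": 0,"wz": 0,"hand": 0.12},{"x": 0,"y": 0,"z": 0,"wx": 0,"wy": 0,"wz": 0,"hand": 0.2},{"x": 0,"y": 0,"z": 0,"wx": 0,"wy": 0,"wz": 0,"hand": 0.3},{"x": 0,"y": 0,"z": 0,"wx": 0,"wy": 0,"wz": 0,"hand": 0.4},{"x": 0,"y": 0,"z": 0,"wx": 0,"wy": 0,"wz": 0,"hand": 0.6},{"x": 0,"y": 0,"z": 0,"wx": 0,"wy": 0,"wz": 0,"hand": 1},{"x": 0,"y": 0,"z": 0,"wx": 0,"wy": 0,"wz": 0,"hand": 1},{"x": 0,"y": 0,"z": 0,"wx": 0,"wy": 0,"wz": 0,"hand": 1},{"x": 0,"y": 0,"z": 0,"wx": 0,"wy": 0,"wz": 0,"hand": 1}]}}

```text
time: 18.53
tool_pos: [0.4658, 0.0132, 0.0442]
tool_rot: [0.0, 0.537, 0.843, 0.0]
contact_force: [0.2, -0.3, -1.4]
gripper_width: 1.001
grasp_force: 0.0
```

{"op": "send_rows", "data": {"rows": [{"x": 0,"y": 0,"z": -0.05,"wx": 0,"wy": 0,"wz": 0,"hand": 1},{"x": 0,"y": 0,"z": -0.1,"wx": 0,"wy": 0,"wz": 0,"hand": 1},{"x": 0,"y": 0,"z": -0.2,"wx": 0,"wy": 0,"wz": 0,"hand": 1},{"x": 0,"y": 0,"z": -0.2,"wx": 0,"wy": 0,"wz": 0,"hand": 1},{"x": 0,"y": 0,"z": -0.2,"wx": 0,"wy": 0,"wz": 0,"hand": 1},{"x": 0,"y": 0,"z": -0.1,"wx": 0,"wy": 0,"wz": 0,"hand": 1},{"x": 0,"y": 0,"z": -0.1,"wx": 0,"wy": 0,"wz": 0,"hand": 1},{"x": 0,"y": 0,"z": -0.05,"wx": 0,"wy": 0,"wz": 0,"hand": 1},{"x": 0,"y": 0,"z": 0,"wx": 0,"wy": 0,"wz": 0,"hand": 1},{"x": 0,"y": 0,"z": 0,"wx": 0,"wy": 0,"wz": 0,"hand": 1}]}}

```text
time: 19.37
tool_pos: [0.4658, 0.0133, 0.1942]
tool_rot: [0.0, 0.537, 0.843, 0.0]
contact_force: [-0.3, -0.5, -1.2]
gripper_width: 0.997
grasp_force: 0.0
```

```bash
python3 plan.py 645.5 -95 100 63
```

```text
t 19.4 now [465.8  13.3 194.2] 25.0 tilt 0.02 w 0.997 F 0.0
wz -0.845 x -1.395 y -0.099 z 0.628
```

{"op": "send_rows", "data": {"rows": [{"x": 0,"y": 0,"z": 0,"wx": 0,"wy": 0,"wz": -0.141,"hand": 1},{"x": 0,"y": 0,"z": 0,"wx": 0,"wy": 0,"wz": -0.141,"hand": 1},{"x": 0,"y": 0,"z": 0,"wx": 0,"wy": 0,"wz": -0.141,"hand": 1},{"x": 0,"y": 0,"z": 0,"wx": 0,"wy": 0,"wz": -0.141,"hand": 1},{"x": 0,"y": 0,"z": 0,"wx": 0,"wy": 0,"wz": -0.141,"hand": 1},{"x": 0,"y": 0,"z": 0,"wx": 0,"wy": 0,"wz": -0.14,"hand": 1},{"x": -0.05,"y": 0,"z": 0,"wx": 0,"wy": 0,"wz": 0,"hand": 1},{"x": -0.15,"y": -0.02,"z": 0,"wx": 0,"wy": 0,"wz": 0,"hand": 1},{"x": -0.2,"y": -0.02,"z": 0,"wx": 0,"wy": 0,"wz": 0,"hand": 1},{"x": -0.2,"y": -0.02,"z": 0,"wx": 0,"wy": 0,"wz": 0,"hand": 1}]}}

```text
time: 20.2
tool_pos: [0.5424, -0.0362, 0.1928]
tool_rot: [-0.001, 0.235, 0.972, -0.0]
contact_force: [0.8, 0.1, 1.2]
gripper_width: 1.001
grasp_force: 0.0
```

{"op": "send_rows", "data": {"rows": [{"x": -0.2,"y": -0.02,"z": 0,"wx": 0,"wy": 0,"wz": 0,"hand": 1},{"x": -0.2,"y": -0.02,"z": 0,"wx": 0,"wy": 0,"wz": 0,"hand": 1},{"x": -0.2,"y": 0,"z": 0,"wx": 0,"wy": 0,"wz": 0,"hand": 1},{"x": -0.15,"y": 0,"z": 0,"wx": 0,"wy": 0,"wz": 0,"hand": 1},{"x": -0.045,"y": 0,"z": 0.1,"wx": 0,"wy": 0,"wz": 0,"hand": 1},{"x": 0,"y": 0,"z": 0.2,"wx": 0,"wy": 0,"wz": 0,"hand": 1},{"x": 0,"y": 0,"z": 0.2,"wx": 0,"wy": 0,"wz": 0,"hand": 1},{"x": 0,"y": 0,"z": 0.1,"wx": 0,"wy": 0,"wz": 0,"hand": 1},{"x": 0,"y": 0,"z": 0.03,"wx": 0,"wy": 0,"wz": 0,"hand": 1},{"x": 0,"y": 0,"z": 0,"wx": 0,"wy": 0,"wz": 0,"hand": 1}]}}

```text
time: 21.03
tool_pos: [0.6441, -0.0948, 0.0972]
tool_rot: [-0.002, 0.234, 0.972, 0.0]
contact_force: [0.2, 0.2, 0.4]
gripper_width: 1.0
grasp_force: 0.0
```

```bash
python3 plan.py 645.5 -95 15 63
```

```text
t 21.0 now [644.1 -94.8  97.2] 62.9 tilt 0.25 w 1.0 F 0.0
wz -0.001 x -0.009 y 0.003 z 0.548
```

{"op": "send_rows", "data": {"rows": [{"x": -0.009,"y": 0.003,"z": 0.06,"wx": 0,"wy": 0,"wz": 0,"hand": 1},{"x": 0,"y": 0,"z": 0.1,"wx": 0,"wy": 0,"wz": 0,"hand": 1},{"x": 0,"y": 0,"z": 0.1,"wx": 0,"wy": 0,"wz": 0,"hand": 1},{"x": 0,"y": 0,"z": 0.1,"wx": 0,"wy": 0,"wz": 0,"hand": 1},{"x": 0,"y": 0,"z": 0.08,"wx": 0,"wy": 0,"wz": 0,"hand": 1},{"x": 0,"y": 0,"z": 0.05,"wx": 0,"wy": 0,"wz": 0,"hand": 1},{"x": 0,"y": 0,"z": 0.03,"wx": 0,"wy": 0,"wz": 0,"hand": 1},{"x": 0,"y": 0,"z": 0.015,"wx": 0,"wy": 0,"wz": 0,"hand": 1},{"x": 0,"y": 0,"z": 0,"wx": 0,"wy": 0,"wz": 0,"hand": 1},{"x": 0,"y": 0,"z": 0,"wx": 0,"wy": 0,"wz": 0,"hand": 1}]}}

```text
time: 21.87
tool_pos: [0.6474, -0.0954, 0.0201]
tool_rot: [0.001, 0.233, 0.972, -0.0]
contact_force: [-0.8, 0.2, 0.3]
gripper_width: 1.003
grasp_force: 0.0
```

{"op": "send_rows", "data": {"rows": [{"x": 0,"y": 0,"z": 0,"wx": 0,"wy": 0,"wz": 0,"hand": 0.6},{"x": 0,"y": 0,"z": 0,"wx": 0,"wy": 0,"wz": 0,"hand": 0.4},{"x": 0,"y": 0,"z": 0,"wx": 0,"wy": 0,"wz": 0,"hand": 0.3},{"x": 0,"y": 0,"z": 0,"wx": 0,"wy": 0,"wz": 0,"hand": 0.2},{"x": 0,"y": 0,"z": 0,"wx": 0,"wy": 0,"wz": 0,"hand": 0.1},{"x": 0,"y": 0,"z": 0,"wx": 0,"wy": 0,"wz": 0,"hand": 0},{"x": 0,"y": 0,"z": 0,"wx": 0,"wy": 0,"wz": 0,"hand": -1},{"x": 0,"y": 0,"z": 0,"wx": 0,"wy": 0,"wz": 0,"hand": -1},{"x": 0,"y": 0,"z": 0,"wx": 0,"wy": 0,"wz": 0,"hand": -1},{"x": 0,"y": 0,"z": 0,"wx": 0,"wy": 0,"wz": 0,"hand": -1}]}}

```text
time: 22.7
tool_pos: [0.6472, -0.0953, 0.02]
tool_rot: [0.0, 0.233, 0.972, 0.0]
contact_force: [-0.2, 0.0, 3.2]
gripper_width: 0.528
grasp_force: 61.9
```

```bash
python3 plan.py 645.5 -95 15 63; python3 - <<'E'
from h import *
t=grab_frame("side")[155:295,190:360]
cv2.imwrite("pics/s3.png",cv2.resize(t,None,fx=4.2,fy=4.2,interpolation=cv2.INTER_CUBIC))
E
```

```text
t 22.7 now [647.2 -95.3  20. ] 63.0 tilt 0.04 w 0.528 F 61.9
wz 0.0 x 0.011 y -0.003 z 0.033
```

View pics/s3.png

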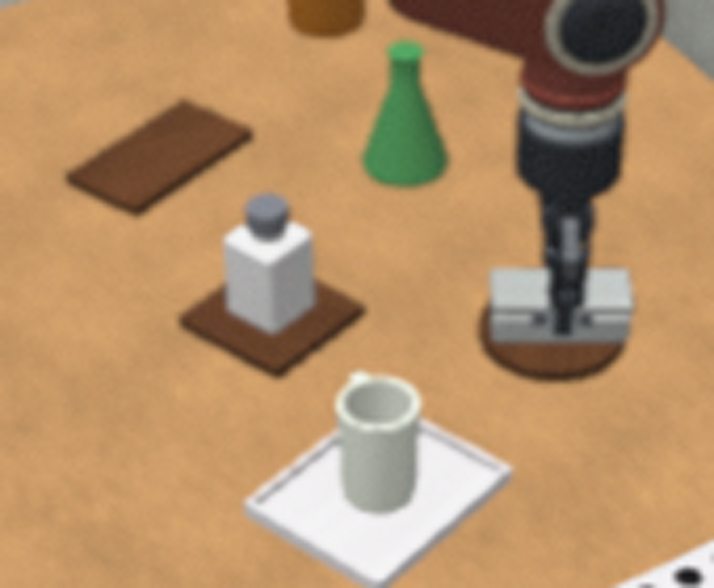

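Case gripped; bottle stands upright on the square base (foot near zoom 270,325).

{"op": "send_rows", "data": {"rows": [{"x": 0,"y": 0,"z": -0.03,"wx": 0,"wy": 0,"wz": 0,"hand": -1},{"x": 0,"y": 0,"z": -0.06,"wx": 0,"wy": 0,"wz": 0,"hand": -1},{"x": 0,"y": 0,"z": -0.1,"wx": 0,"wy": 0,"wz": 0,"hand": -1},{"x": 0,"y": 0,"z": -0.15,"wx": 0,"wy": 0,"wz": 0,"hand": -1},{"x": 0,"y": 0,"z": -0.15,"wx": 0,"wy": 0,"wz": 0,"hand": -1},{"x": 0,"y": 0,"z": -0.15,"wx": 0,"wy": 0,"wz": 0,"hand": -1},{"x": 0,"y": 0,"z": -0.15,"wx": 0,"wy": 0,"wz": 0,"hand": -1},{"x": 0,"y": 0,"z": -0.1,"wx": 0,"wy": 0,"wz": 0,"hand": -1},{"x": 0,"y": 0,"z": -0.06,"wx": 0,"wy": 0,"wz": 0,"hand": -1},{"x": 0,"y": 0,"z": -0.03,"wx": 0,"wy": 0,"wz": 0,"hand": -1}]}}

```text
time: 23.58
tool_pos: [0.6475, -0.0955, 0.1688]
tool_rot: [0.001, 0.233, 0.972, -0.0]
contact_force: [0.4, 0.3, -2.1]
gripper_width: 0.524
grasp_force: 61.6
```

{"op": "send_rows", "data": {"rows": [{"x": 0,"y": 0,"z": 0,"wx": 0,"wy": 0,"wz": -0.07,"hand": -1},{"x": 0,"y": 0,"z": 0,"wx": 0,"wy": 0,"wz": -0.14,"hand": -1},{"x": 0,"y": 0,"z": 0,"wx": 0,"wy": 0,"wz": -0.14,"hand": -1},{"x": 0,"y": 0,"z": 0,"wx": 0,"wy": 0,"wz": -0.14,"hand": -1},{"x": 0,"y": 0,"z": 0,"wx": 0,"wy": 0,"wz": -0.14,"hand": -1},{"x": 0,"y": 0,"z": 0,"wx": 0,"wy": 0,"wz": -0.14,"hand": -1},{"x": 0,"y": 0,"z": 0,"wx": 0,"wy": 0,"wz": -0.14,"hand": -1},{"x": 0,"y": 0,"z": 0,"wx": 0,"wy": 0,"wz": -0.14,"hand": -1},{"x": 0,"y": 0,"z": 0,"wx": 0,"wy": 0,"wz": -0.14,"hand": -1},{"x": 0,"y": 0,"z": 0,"wx": 0,"wy": 0,"wz": 0,"hand": -1}]}}

```text
time: 24.42
tool_pos: [0.6459, -0.0951, 0.1647]
tool_rot: [-0.001, -0.231, 0.973, 0.001]
contact_force: [1.1, 0.4, -1.7]
gripper_width: 0.531
grasp_force: 61.5
```

```bash
python3 plan.py 468.3 253.8 170 116.5
```

```text
t 24.4 now [645.9 -95.1 164.7] 116.7 tilt 0.18 w 0.531 F 61.5
wz 0.003 x 0.022 y 2.61 z -0.036
```

{"op": "send_rows", "data": {"rows": [{"x": 0,"y": 0.05,"z": -0.03,"wx": 0,"wy": 0,"wz": 0,"hand": -1},{"x": 0,"y": 0.12,"z": 0,"wx": 0,"wy": 0,"wz": 0,"hand": -1},{"x": 0,"y": 0.18,"z": 0,"wx": 0,"wy": 0,"wz": 0,"hand": -1},{"x": 0,"y": 0.18,"z": 0,"wx": 0,"wy": 0,"wz": 0,"hand": -1},{"x": 0,"y": 0.18,"z": 0,"wx": 0,"wy": 0,"wz": 0,"hand": -1},{"x": 0,"y": 0.18,"z": 0,"wx": 0,"wy": 0,"wz": 0,"hand": -1},{"x": 0,"y": 0.18,"z": 0,"wx": 0,"wy": 0,"wz": 0,"hand": -1},{"x": 0,"y": 0.18,"z": 0,"wx": 0,"wy": 0,"wz": 0,"hand": -1},{"x": 0,"y": 0.18,"z": 0,"wx": 0,"wy": 0,"wz": 0,"hand": -1},{"x": 0,"y": 0.18,"z": 0,"wx": 0,"wy": 0,"wz": 0,"hand": -1}]}}

```text
time: 25.25
tool_pos: [0.5375, 0.1221, 0.1709]
tool_rot: [-0.0, -0.228, 0.974, 0.0]
contact_force: [-0.0, 0.1, -2.1]
gripper_width: 0.528
grasp_force: 61.7
```

{"op": "send_rows", "data": {"rows": [{"x": 0,"y": 0.18,"z": 0,"wx": 0,"wy": 0,"wz": 0,"hand": -1},{"x": 0,"y": 0.18,"z": 0,"wx": 0,"wy": 0,"wz": 0,"hand": -1},{"x": 0,"y": 0.18,"z": 0,"wx": 0,"wy": 0,"wz": 0,"hand": -1},{"x": 0.01,"y": 0.18,"z": 0,"wx": 0,"wy": 0,"wz": 0,"hand": -1},{"x": 0.01,"y": 0.15,"z": 0,"wx": 0,"wy": 0,"wz": 0,"hand": -1},{"x": 0,"y": 0.09,"z": 0,"wx": 0,"wy": 0,"wz": 0,"hand": -1},{"x": 0,"y": 0.04,"z": 0,"wx": 0,"wy": 0,"wz": 0,"hand": -1},{"x": 0,"y": 0,"z": 0,"wx": 0,"wy": 0,"wz": 0,"hand": -1},{"x": 0,"y": 0,"z": 0,"wx": 0,"wy": 0,"wz": 0,"hand": -1},{"x": 0,"y": 0,"z": 0,"wx": 0,"wy": 0,"wz": 0,"hand": -1}]}}

```text
time: 26.08
tool_pos: [0.4694, 0.2529, 0.171]
tool_rot: [-0.0, -0.229, 0.973, -0.0]
contact_force: [-0.3, -0.2, -2.6]
gripper_width: 0.525
grasp_force: 61.8
```

```bash
python3 plan.py 468.3 253.8 20 116.5
```

```text
t 26.1 now [469.4 252.9 171. ] 116.5 tilt 0.02 w 0.525 F 61.8
wz -0.001 x 0.004 y 0.009 z 1.007
```

{"op": "send_rows", "data": {"rows": [{"x": 0.004,"y": 0.009,"z": 0.06,"wx": 0,"wy": 0,"wz": 0,"hand": -1},{"x": 0,"y": 0,"z": 0.14,"wx": 0,"wy": 0,"wz": 0,"hand": -1},{"x": 0,"y": 0,"z": 0.18,"wx": 0,"wy": 0,"wz": 0,"hand": -1},{"x": 0,"y": 0,"z": 0.18,"wx": 0,"wy": 0,"wz": 0,"hand": -1},{"x": 0,"y": 0,"z": 0.15,"wx": 0,"wy": 0,"wz": 0,"hand": -1},{"x": 0,"y": 0,"z": 0.12,"wx": 0,"wy": 0,"wz": 0,"hand": -1},{"x": 0,"y": 0,"z": 0.08,"wx": 0,"wy": 0,"wz": 0,"hand": -1},{"x": 0,"y": 0,"z": 0.04,"wx": 0,"wy": 0,"wz": 0,"hand": -1},{"x": 0,"y": 0,"z": 0.02,"wx": 0,"wy": 0,"wz": 0,"hand": -1},{"x": 0,"y": 0,"z": 0,"wx": 0,"wy": 0,"wz": 0,"hand": -1}]}}

```text
time: 26.92
tool_pos: [0.4683, 0.2543, 0.0255]
tool_rot: [-0.0, -0.229, 0.973, -0.0]
contact_force: [0.1, 0.2, -1.8]
gripper_width: 0.524
grasp_force: 61.8
```

{"op": "send_rows", "data": {"rows": [{"x": 0,"y": 0,"z": 0.01,"wx": 0,"wy": 0,"wz": 0,"hand": -1},{"x": 0,"y": 0,"z": 0.006,"wx": 0,"wy": 0,"wz": 0,"hand": -1},{"x": 0,"y": 0,"z": 0.006,"wx": 0,"wy": 0,"wz": 0,"hand": -1},{"x": 0,"y": 0,"z": 0,"wx": 0,"wy": 0,"wz": 0,"hand": -1},{"x": 0,"y": 0,"z": 0,"wx": 0,"wy": 0,"wz": 0,"hand": -1},{"x": 0,"y": 0,"z": 0,"wx": 0,"wy": 0,"wz": 0,"hand": -1},{"x": 0,"y": 0,"z": 0,"wx": 0,"wy": 0,"wz": 0,"hand": -1},{"x": 0,"y": 0,"z": 0,"wx": 0,"wy": 0,"wz": 0,"hand": -1},{"x": 0,"y": 0,"z": 0,"wx": 0,"wy": 0,"wz": 0,"hand": -1},{"x": 0,"y": 0,"z": 0,"wx": 0,"wy": 0,"wz": 0,"hand": -1}]}}

```text
time: 27.75
tool_pos: [0.468, 0.2545, 0.0222]
tool_rot: [-0.0, -0.23, 0.973, -0.0]
contact_force: [-0.4, 0.2, -2.9]
gripper_width: 0.532
grasp_force: 61.8
```

{"op": "send_rows", "data": {"rows": [{"x": 0,"y": 0,"z": 0.006,"wx": 0,"wy": 0,"wz": 0,"hand": -1},{"x": 0,"y": 0,"z": 0.006,"wx": 0,"wy": 0,"wz": 0,"hand": -1},{"x": 0,"y": 0,"z": 0.004,"wx": 0,"wy": 0,"wz": 0,"hand": -1},{"x": 0,"y": 0,"z": 0,"wx": 0,"wy": 0,"wz": 0,"hand": -1},{"x": 0,"y": 0,"z": 0,"wx": 0,"wy": 0,"wz": 0,"hand": -1},{"x": 0,"y": 0,"z": 0,"wx": 0,"wy": 0,"wz": 0,"hand": -1},{"x": 0,"y": 0,"z": 0,"wx": 0,"wy": 0,"wz": 0,"hand": -1},{"x": 0,"y": 0,"z": 0,"wx": 0,"wy": 0,"wz": 0,"hand": -1},{"x": 0,"y": 0,"z": 0,"wx": 0,"wy": 0,"wz": 0,"hand": -1},{"x": 0,"y": 0,"z": 0,"wx": 0,"wy": 0,"wz": 0,"hand": -1}]}}

```text
time: 28.58
tool_pos: [0.468, 0.2545, 0.02]
tool_rot: [0.0, -0.23, 0.973, -0.0]
contact_force: [-2.0, -1.9, 2.4]
gripper_width: 0.527
grasp_force: 62.2
```

Contact reached; release, rise and plan the beaker pick-up.

{"op": "send_rows", "data": {"rows": [{"x": 0,"y": 0,"z": 0,"wx": 0,"wy": 0,"wz": 0,"hand": -1},{"x": 0,"y": 0,"z": 0,"wx": 0,"wy": 0,"wz": 0,"hand": 0.07},{"x": 0,"y": 0,"z": 0,"wx": 0,"wy": 0,"wz": 0,"hand": 0.15},{"x": 0,"y": 0,"z": 0,"wx": 0,"wy": 0,"wz": 0,"hand": 0.25},{"x": 0,"y": 0,"z": 0,"wx": 0,"wy": 0,"wz": 0,"hand": 0.4},{"x": 0,"y": 0,"z": 0,"wx": 0,"wy": 0,"wz": 0,"hand": 0.6},{"x": 0,"y": 0,"z": 0,"wx": 0,"wy": 0,"wz": 0,"hand": 1},{"x": 0,"y": 0,"z": 0,"wx": 0,"wy": 0,"wz": 0,"hand": 1},{"x": 0,"y": 0,"z": 0,"wx": 0,"wy": 0,"wz": 0,"hand": 1},{"x": 0,"y": 0,"z": 0,"wx": 0,"wy": 0,"wz": 0,"hand": 1}]}}

```text
time: 29.42
tool_pos: [0.468, 0.2545, 0.0198]
tool_rot: [0.0, -0.23, 0.973, 0.0]
contact_force: [0.3, -0.2, -0.4]
gripper_width: 1.006
grasp_force: 0.0
```

{"op": "send_rows", "data": {"rows": [{"x": 0,"y": 0,"z": -0.05,"wx": 0,"wy": 0,"wz": 0,"hand": 1},{"x": 0,"y": 0,"z": -0.1,"wx": 0,"wy": 0,"wz": 0,"hand": 1},{"x": 0,"y": 0,"z": -0.2,"wx": 0,"wy": 0,"wz": 0,"hand": 1},{"x": 0,"y": 0,"z": -0.2,"wx": 0,"wy": 0,"wz": 0,"hand": 1},{"x": 0,"y": 0,"z": -0.2,"wx": 0,"wy": 0,"wz": 0,"hand": 1},{"x": 0,"y": 0,"z": -0.2,"wx": 0,"wy": 0,"wz": 0,"hand": 1},{"x": 0,"y": 0,"z": -0.15,"wx": 0,"wy": 0,"wz": 0,"hand": 1},{"x": 0,"y": 0,"z": -0.08,"wx": 0,"wy": 0,"wz": 0,"hand": 1},{"x": 0,"y": 0,"z": -0.02,"wx": 0,"wy": 0,"wz": 0,"hand": 1},{"x": 0,"y": 0,"z": 0,"wx": 0,"wy": 0,"wz": 0,"hand": 1}]}}

```text
time: 30.25
tool_pos: [0.4682, 0.2546, 0.2004]
tool_rot: [0.001, -0.23, 0.973, 0.0]
contact_force: [-0.8, 0.6, -0.1]
gripper_width: 1.003
grasp_force: 0.0
```

```bash
python3 plan.py 454.2 -190 200 25; python3 - <<'E'
from h import *
t=grab_frame("side")[155:295,190:360]; cv2.imwrite("pics/side4.png",grab_frame("side"))
cv2.imwrite("pics/s4.png",cv2.resize(t,None,fx=4.2,fy=4.2,interpolation=cv2.INTER_CUBIC))
E
```

```text
t 30.2 now [468.2 254.6 200.4] 116.6 tilt 0.08 w 1.003 F 0.0
wz 2.035 x -2.647 y -1.337 z 0.003
```

View pics/s4.png

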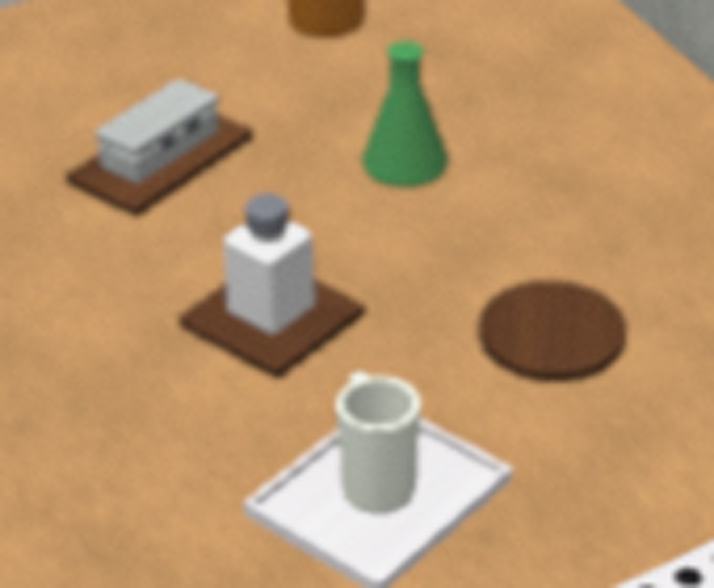

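Side view: case lies along the long base, bottle is on the square base, the round base is bare (centre about zoom 553,328), and the beaker is upright in the tray (rim about zoom 378,404). I'll check these numerically while turning toward the beaker.

```bash
python3 - <<'E'
from h import *
def pr(l,n,p,z):
    P=onplane(n,zoom(n,p),z)[:,:2]*1000; print(l,P.mean(0).round(1),P.round(1).tolist() if len(P)>1 else "")
pr("cap","side",[(267,204)],.106)
pr("case","side",[(180,80),(218,97),(135,150),(97,130)],.048)
pr("pot","side",[(378,404)],.082)
for n,roi in(("top",(145,230,270,390)),("side",(200,260,290,360))):
    T=cv2.imread("pics/side4.png") if n=="side" else grab_frame("top")
    y0,y1,x0,x1=roi; s=8; B=cv2.resize(T[y0:y1,x0:x1],None,fx=s,fy=s,interpolation=cv2.INTER_CUBIC)
    h=cv2.cvtColor(B,cv2.COLOR_BGR2HSV).astype(int)
    for c in comps((h[...,2]<105)&(h[...,0]<22)&(h[...,1]>60),400*s*s):
        P=onplane(n,(cv2.convexHull(c)[:,0]+.5)/s-.5+[x0,y0],.006)
        print(n,rect(P),[np.round(np.array(q)*1000,1) for q in cv2.minEnclosingCircle(P[:,:2].astype(np.float32))])
E
```

```text
cap [465.5  19.4] 
case [467.5 254. ] [[502.8, 295.0], [521.1, 256.0], [431.8, 212.0], [414.4, 253.2]]
pot [ 453.  -189.1] 
top (array([643.7, -92.1]), array([107.8, 106.1]), 0.3) [array([643.7, -91.3]), np.float64(54.7)]
side (array([641.9, -92.2]), array([110., 103.]), 61.9) [array([643.3, -92.4]), np.float64(56.2)]
```

{"op": "send_rows", "data": {"rows": [{"x": 0,"y": 0,"z": 0,"wx": 0,"wy": 0,"wz": 0.145,"hand": 1},{"x": 0,"y": 0,"z": 0,"wx": 0,"wy": 0,"wz": 0.145,"hand": 1},{"x": 0,"y": 0,"z": 0,"wx": 0,"wy": 0,"wz": 0.145,"hand": 1},{"x": 0,"y": 0,"z": 0,"wx": 0,"wy": 0,"wz": 0.145,"hand": 1},{"x": 0,"y": 0,"z": 0,"wx": 0,"wy": 0,"wz": 0.145,"hand": 1},{"x": 0,"y": 0,"z": 0,"wx": 0,"wy": 0,"wz": 0.145,"hand": 1},{"x": 0,"y": 0,"z": 0,"wx": 0,"wy": 0,"wz": 0.145,"hand": 1},{"x": 0,"y": 0,"z": 0,"wx": 0,"wy": 0,"wz": 0.145,"hand": 1},{"x": 0,"y": 0,"z": 0,"wx": 0,"wy": 0,"wz": 0.145,"hand": 1},{"x": 0,"y": 0,"z": 0,"wx": 0,"wy": 0,"wz": 0.145,"hand": 1}]}}

```text
time: 31.23
tool_pos: [0.467, 0.2541, 0.1974]
tool_rot: [-0.002, 0.334, 0.943, -0.001]
contact_force: [0.1, -0.4, -0.4]
gripper_width: 0.997
grasp_force: 0.0
```

{"op": "send_rows", "data": {"rows": [{"x": 0,"y": 0,"z": 0,"wx": 0,"wy": 0,"wz": 0.145,"hand": 1},{"x": 0,"y": 0,"z": 0,"wx": 0,"wy": 0,"wz": 0.145,"hand": 1},{"x": 0,"y": 0,"z": 0,"wx": 0,"wy": 0,"wz": 0.145,"hand": 1},{"x": 0,"y": 0,"z": 0,"wx": 0,"wy": 0,"wz": 0.145,"hand": 1},{"x": -0.05,"y": -0.025,"z": 0,"wx": 0,"wy": 0,"wz": 0,"hand": 1},{"x": -0.15,"y": -0.075,"z": 0,"wx": 0,"wy": 0,"wz": 0,"hand": 1},{"x": -0.2,"y": -0.1,"z": 0,"wx": 0,"wy": 0,"wz": 0,"hand": 1},{"x": -0.2,"y": -0.1,"z": 0,"wx": 0,"wy": 0,"wz": 0,"hand": 1},{"x": -0.2,"y": -0.1,"z": 0,"wx": 0,"wy": 0,"wz": 0,"hand": 1},{"x": -0.2,"y": -0.1,"z": 0,"wx": 0,"wy": 0,"wz": 0,"hand": 1}]}}

```text
time: 32.07
tool_pos: [0.4629, 0.085, 0.1983]
tool_rot: [-0.001, 0.534, 0.845, -0.001]
contact_force: [0.1, -0.7, 0.2]
gripper_width: 1.003
grasp_force: 0.0
```

{"op": "send_rows", "data": {"rows": [{"x": -0.2,"y": -0.1,"z": 0,"wx": 0,"wy": 0,"wz": 0,"hand": 1},{"x": -0.2,"y": -0.1,"z": 0,"wx": 0,"wy": 0,"wz": 0,"hand": 1},{"x": -0.2,"y": -0.1,"z": 0,"wx": 0,"wy": 0,"wz": 0,"hand": 1},{"x": -0.2,"y": -0.1,"z": 0,"wx": 0,"wy": 0,"wz": 0,"hand": 1},{"x": -0.2,"y": -0.1,"z": 0,"wx": 0,"wy": 0,"wz": 0,"hand": 1},{"x": -0.2,"y": -0.1,"z": 0,"wx": 0,"wy": 0,"wz": 0,"hand": 1},{"x": -0.2,"y": -0.1,"z": 0,"wx": 0,"wy": 0,"wz": 0,"hand": 1},{"x": -0.15,"y": -0.08,"z": 0,"wx": 0,"wy": 0,"wz": 0,"hand": 1},{"x": -0.1,"y": -0.05,"z": 0,"wx": 0,"wy": 0,"wz": 0,"hand": 1},{"x": 0,"y": 0,"z": 0,"wx": 0,"wy": 0,"wz": 0,"hand": 1}]}}

```text
time: 32.9
tool_pos: [0.4555, -0.1929, 0.1984]
tool_rot: [-0.001, 0.536, 0.844, -0.001]
contact_force: [-0.2, 0.5, 0.7]
gripper_width: 1.0
grasp_force: 0.0
```

```bash
python3 plan.py 454.2 -190 28 25
```

```text
t 32.9 now [ 455.5 -192.9  198.4] 25.1 tilt 0.14 w 1.0 F 0.0
wz 0.003 x 0.021 y 0.0 z 1.136
```

{"op": "send_rows", "data": {"rows": [{"x": 0.021,"y": 0,"z": 0.1,"wx": 0,"wy": 0,"wz": 0,"hand": 1},{"x": 0,"y": 0,"z": 0.17,"wx": 0,"wy": 0,"wz": 0,"hand": 1},{"x": 0,"y": 0,"z": 0.18,"wx": 0,"wy": 0,"wz": 0,"hand": 1},{"x": 0,"y": 0,"z": 0.18,"wx": 0,"wy": 0,"wz": 0,"hand": 1},{"x": 0,"y": 0,"z": 0.15,"wx": 0,"wy": 0,"wz": 0,"hand": 1},{"x": 0,"y": 0,"z": 0.15,"wx": 0,"wy": 0,"wz": 0,"hand": 1},{"x": 0,"y": 0,"z": 0.1,"wx": 0,"wy": 0,"wz": 0,"hand": 1},{"x": 0,"y": 0,"z": 0.06,"wx": 0,"wy": 0,"wz": 0,"hand": 1},{"x": 0,"y": 0,"z": 0.03,"wx": 0,"wy": 0,"wz": 0,"hand": 1},{"x": 0,"y": 0,"z": 0,"wx": 0,"wy": 0,"wz": 0,"hand": 1}]}}

```text
time: 33.73
tool_pos: [0.4546, -0.1865, 0.0307]
tool_rot: [-0.001, 0.535, 0.845, 0.0]
contact_force: [-0.0, -0.1, 0.9]
gripper_width: 0.995
grasp_force: 0.0
```

{"op": "send_rows", "data": {"rows": [{"x": 0,"y": 0,"z": 0,"wx": 0,"wy": 0,"wz": 0,"hand": 0.6},{"x": 0,"y": 0,"z": 0,"wx": 0,"wy": 0,"wz": 0,"hand": 0.4},{"x": 0,"y": 0,"z": 0,"wx": 0,"wy": 0,"wz": 0,"hand": 0.3},{"x": 0,"y": 0,"z": 0,"wx": 0,"wy": 0,"wz": 0,"hand": 0.2},{"x": 0,"y": 0,"z": 0,"wx": 0,"wy": 0,"wz": 0,"hand": 0.1},{"x": 0,"y": 0,"z": 0,"wx": 0,"wy": 0,"wz": 0,"hand": 0},{"x": 0,"y": 0,"z": 0,"wx": 0,"wy": 0,"wz": 0,"hand": -1},{"x": 0,"y": 0,"z": 0,"wx": 0,"wy": 0,"wz": 0,"hand": -1},{"x": 0,"y": 0,"z": 0,"wx": 0,"wy": 0,"wz": 0,"hand": -1},{"x": 0,"y": 0,"z": 0,"wx": 0,"wy": 0,"wz": 0,"hand": -1}]}}

```text
time: 34.57
tool_pos: [0.4563, -0.188, 0.0334]
tool_rot: [0.001, 0.536, 0.844, -0.0]
contact_force: [-2.6, -0.6, 6.0]
gripper_width: 0.615
grasp_force: 61.3
```

{"op": "send_rows", "data": {"rows": [{"x": 0,"y": 0,"z": -0.03,"wx": 0,"wy": 0,"wz": 0,"hand": -1},{"x": 0,"y": 0,"z": -0.06,"wx": 0,"wy": 0,"wz": 0,"hand": -1},{"x": 0,"y": 0,"z": -0.09,"wx": 0,"wy": 0,"wz": 0,"hand": -1},{"x": 0,"y": 0,"z": -0.09,"wx": 0,"wy": 0,"wz": 0,"hand": -1},{"x": 0,"y": 0,"z": -0.09,"wx": 0,"wy": 0,"wz": 0,"hand": -1},{"x": 0,"y": 0,"z": -0.09,"wx": 0,"wy": 0,"wz": 0,"hand": -1},{"x": 0,"y": 0,"z": -0.06,"wx": 0,"wy": 0,"wz": 0,"hand": -1},{"x": 0,"y": 0,"z": -0.03,"wx": 0,"wy": 0,"wz": 0,"hand": -1},{"x": 0,"y": 0,"z": 0,"wx": 0,"wy": 0,"wz": 0,"hand": -1},{"x": 0,"y": 0,"z": 0,"wx": 0,"wy": 0,"wz": 0,"hand": -1}]}}

```text
time: 35.4
tool_pos: [0.4552, -0.1871, 0.1125]
tool_rot: [-0.0, 0.536, 0.844, 0.0]
contact_force: [0.0, -0.6, -3.5]
gripper_width: 0.61
grasp_force: 63.1
```

```bash
python3 plan.py 643 -92 40 25
```

```text
t 35.4 now [ 455.2 -187.1  112.5] 25.2 tilt 0.02 w 0.61 F 63.1
wz 0.005 x 0.046 y 1.402 z 0.483
```

{"op": "send_rows", "data": {"rows": [{"x": 0.006,"y": 0.06,"z": 0,"wx": 0,"wy": 0,"wz": 0,"hand": -1},{"x": 0.01,"y": 0.12,"z": 0,"wx": 0,"wy": 0,"wz": 0,"hand": -1},{"x": 0.01,"y": 0.18,"z": 0,"wx": 0,"wy": 0,"wz": 0,"hand": -1},{"x": 0.01,"y": 0.2,"z": 0,"wx": 0,"wy": 0,"wz": 0,"hand": -1},{"x": 0.01,"y": 0.2,"z": 0,"wx": 0,"wy": 0,"wz": 0,"hand": -1},{"x": 0,"y": 0.2,"z": 0,"wx": 0,"wy": 0,"wz": 0,"hand": -1},{"x": 0,"y": 0.2,"z": 0,"wx": 0,"wy": 0,"wz": 0,"hand": -1},{"x": 0,"y": 0.14,"z": 0,"wx": 0,"wy": 0,"wz": 0,"hand": -1},{"x": 0,"y": 0.07,"z": 0,"wx": 0,"wy": 0,"wz": 0,"hand": -1},{"x": 0,"y": 0.03,"z": 0,"wx": 0,"wy": 0,"wz": 0,"hand": -1}]}}

```text
time: 36.23
tool_pos: [0.6433, -0.0903, 0.1114]
tool_rot: [-0.001, 0.535, 0.845, -0.0]
contact_force: [-1.2, -0.6, -2.4]
gripper_width: 0.613
grasp_force: 63.5
```

{"op": "send_rows", "data": {"rows": [{"x": 0,"y": 0,"z": 0.05,"wx": 0,"wy": 0,"wz": 0,"hand": -1},{"x": 0,"y": 0,"z": 0.1,"wx": 0,"wy": 0,"wz": 0,"hand": -1},{"x": 0,"y": 0,"z": 0.1,"wx": 0,"wy": 0,"wz": 0,"hand": -1},{"x": 0,"y": 0,"z": 0.08,"wx": 0,"wy": 0,"wz": 0,"hand": -1},{"x": 0,"y": 0,"z": 0.05,"wx": 0,"wy": 0,"wz": 0,"hand": -1},{"x": 0,"y": 0,"z": 0.03,"wx": 0,"wy": 0,"wz": 0,"hand": -1},{"x": 0,"y": 0,"z": 0.01,"wx": 0,"wy": 0,"wz": 0,"hand": -1},{"x": 0,"y": 0,"z": 0,"wx": 0,"wy": 0,"wz": 0,"hand": -1},{"x": 0,"y": 0,"z": 0,"wx": 0,"wy": 0,"wz": 0,"hand": -1},{"x": 0,"y": 0,"z": 0,"wx": 0,"wy": 0,"wz": 0,"hand": -1}]}}

```text
time: 37.07
tool_pos: [0.6433, -0.0918, 0.0509]
tool_rot: [0.001, 0.536, 0.844, 0.0]
contact_force: [0.0, -0.1, -2.3]
gripper_width: 0.615
grasp_force: 63.5
```

```bash
python3 plan.py 643 -92 41.5 25
```

```text
t 37.1 now [643.3 -91.8  50.9] 25.2 tilt 0.11 w 0.615 F 63.5
wz 0.005 x -0.0 y -0.002 z 0.063
```

{"op": "send_rows", "data": {"rows": [{"x": 0,"y": 0,"z": 0.02,"wx": 0,"wy": 0,"wz": 0,"hand": -1},{"x": 0,"y": 0,"z": 0.015,"wx": 0,"wy": 0,"wz": 0,"hand": -1},{"x": 0,"y": 0,"z": 0.01,"wx": 0,"wy": 0,"wz": 0,"hand": -1},{"x": 0,"y": 0,"z": 0.01,"wx": 0,"wy": 0,"wz": 0,"hand": -1},{"x": 0,"y": 0,"z": 0.005,"wx": 0,"wy": 0,"wz": 0,"hand": -1},{"x": 0,"y": 0,"z": 0,"wx": 0,"wy": 0,"wz": 0,"hand": -1},{"x": 0,"y": 0,"z": 0,"wx": 0,"wy": 0,"wz": 0,"hand": -1},{"x": 0,"y": 0,"z": 0,"wx": 0,"wy": 0,"wz": 0,"hand": -1},{"x": 0,"y": 0,"z": 0,"wx": 0,"wy": 0,"wz": 0,"hand": -1},{"x": 0,"y": 0,"z": 0,"wx": 0,"wy": 0,"wz": 0,"hand": -1}]}}

```text
time: 37.9
tool_pos: [0.6427, -0.0917, 0.0415]
tool_rot: [0.0, 0.536, 0.844, -0.0]
contact_force: [-4.0, 0.8, 4.6]
gripper_width: 0.613
grasp_force: 63.8
```

Contact; release and rise.

{"op": "send_rows", "data": {"rows": [{"x": 0,"y": 0,"z": 0,"wx": 0,"wy": 0,"wz": 0,"hand": -1},{"x": 0,"y": 0,"z": 0,"wx": 0,"wy": 0,"wz": 0,"hand": 0.24},{"x": 0,"y": 0,"z": 0,"wx": 0,"wy": 0,"wz": 0,"hand": 0.32},{"x": 0,"y": 0,"z": 0,"wx": 0,"wy": 0,"wz": 0,"hand": 0.4},{"x": 0,"y": 0,"z": 0,"wx": 0,"wy": 0,"wz": 0,"hand": 0.6},{"x": 0,"y": 0,"z": 0,"wx": 0,"wy": 0,"wz": 0,"hand": 0.8},{"x": 0,"y": 0,"z": 0,"wx": 0,"wy": 0,"wz": 0,"hand": 1},{"x": 0,"y": 0,"z": 0,"wx": 0,"wy": 0,"wz": 0,"hand": 1},{"x": 0,"y": 0,"z": 0,"wx": 0,"wy": 0,"wz": 0,"hand": 1},{"x": 0,"y": 0,"z": 0,"wx": 0,"wy": 0,"wz": 0,"hand": 1}]}}

```text
time: 38.73
tool_pos: [0.6425, -0.0916, 0.0408]
tool_rot: [0.0, 0.536, 0.844, 0.0]
contact_force: [0.1, -0.6, -0.1]
gripper_width: 0.998
grasp_force: 0.0
```

{"op": "send_rows", "data": {"rows": [{"x": 0,"y": 0,"z": -0.05,"wx": 0,"wy": 0,"wz": 0,"hand": 1},{"x": 0,"y": 0,"z": -0.1,"wx": 0,"wy": 0,"wz": 0,"hand": 1},{"x": 0,"y": 0,"z": -0.2,"wx": 0,"wy": 0,"wz": 0,"hand": 1},{"x": 0,"y": 0,"z": -0.2,"wx": 0,"wy": 0,"wz": 0,"hand": 1},{"x": 0,"y": 0,"z": -0.2,"wx": 0,"wy": 0,"wz": 0,"hand": 1},{"x": 0,"y": 0,"z": -0.2,"wx": 0,"wy": 0,"wz": 0,"hand": 1},{"x": 0,"y": 0,"z": -0.2,"wx": 0,"wy": 0,"wz": 0,"hand": 1},{"x": 0,"y": 0,"z": -0.1,"wx": 0,"wy": 0,"wz": 0,"hand": 1},{"x": 0,"y": 0,"z": 0,"wx": 0,"wy": 0,"wz": 0,"hand": 1},{"x": 0,"y": 0,"z": 0,"wx": 0,"wy": 0,"wz": 0,"hand": 1}]}}

```text
time: 39.57
tool_pos: [0.643, -0.0917, 0.2297]
tool_rot: [0.001, 0.536, 0.844, 0.0]
contact_force: [1.2, -0.3, -1.0]
gripper_width: 0.995
grasp_force: 0.0
```

```bash
python3 - <<'E'
from h import *
S=grab_frame("side");T=grab_frame("top");cv2.imwrite("pics/top5.png",T)
a=cv2.resize(S[155:295,190:360],None,fx=4.2,fy=4.2,interpolation=cv2.INTER_CUBIC)
cv2.imwrite("pics/s5.png",a); cv2.imwrite("pics/t5.png",cv2.resize(T[145:290,150:390],None,fx=3.3,fy=3.3,interpolation=cv2.INTER_CUBIC))
E
```

```text
(no output)
```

View pics/s5.png

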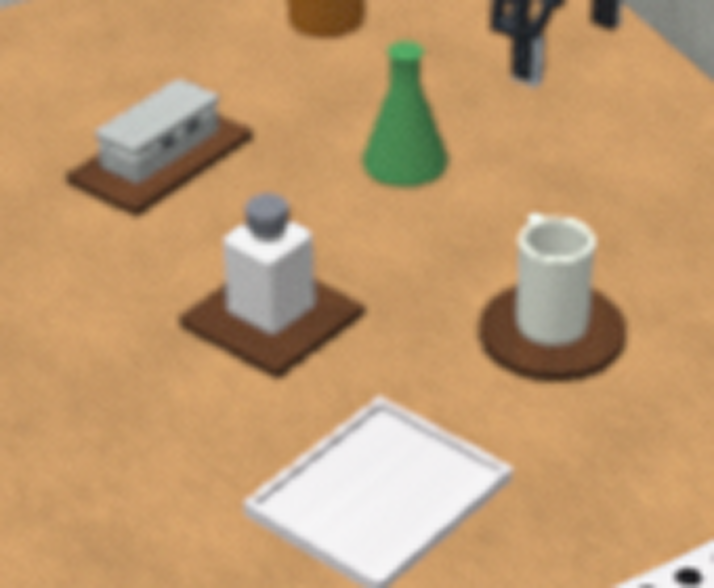

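View pics/t5.png

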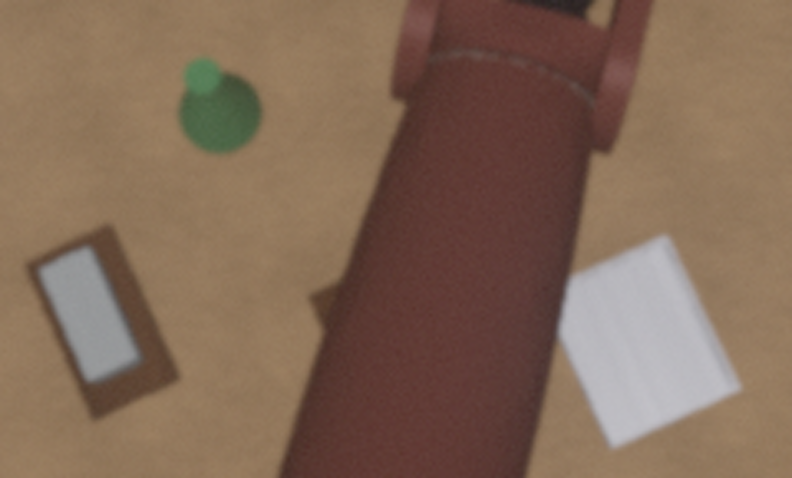

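Both views: all three pieces are on their own bases and upright, and the flask hasn't moved. A last numeric check before handing in.

```bash
python3 - <<'E'
from h import *
def pr(l,n,p,z):
    P=onplane(n,zoom(n,p),z)[:,:2]*1000; print(l,P.mean(0).round(1))
pr("case 467,253","top",[(38,268),(92,246),(141,360),(87,384)],.048)
pr("pot 643,-92","side",[(557,240)],.09)
pr("bottle body top L/R corners 464.5,15.7","side",[(225,240),(313,236)],.08)
E
```

```text
case 467,253 [466.8 253.2]
pot 643,-92 [641.8 -92.3]
bottle body top L/R corners 464.5,15.7 [463.6  13.9]
```

All are within about 4 mm.

```bash
python3 -c "from plant import job_done; print(job_done())"
```

```text
the job is handed in; nothing more can be done
None
```

The job is handed in at about 40 s: the beaker (parked in the tray on the way), the bottle and the case each stand on their own base, within about 4 mm of centre by the camera; the official verdict was not shown.

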